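Tip an angle bracket onto its blank leg and push it home in the drilling corner

TASK

The foot of the angle bracket on the plywood drilling board has been drilled; now its upright leg, marked out but still blank, is to be drilled. By pushing only, with nothing gripped and without lifting the bracket off the board, tip it a quarter turn over its heel towards the long fence so that the blank leg lies flat on the board, then gently push it home into the corner, flush against both the long fence and the short side stop. Leave everything else where it is.

Things in the scene. Friction and masses are not known exactly. Their poses are not given: they have to be found in the camera images.
- board: Plywood drilling board, 330 x 460 mm, 18 mm thick, screwed to the bench; place and yaw vary. Origin: on its TOP face, at the long fence's working face. +x points away from the robot through the fence, +y left along the fence, z up. Board: x -280 to +50, y -250 to +210 mm. Fence: fixed angle iron along the whole far edge, working face the plane x = 0, 30 mm high.
- corner (a point): Point on the board's top face where the working faces of fence and side stop meet: (0, 170, 0) mm in the board's frame, same axes. The side stop is a fixed flat steel bar; its working face is the plane through this point looking to -y, 16 mm high (screw heads to 20), 25 mm wide, from 21 to 136 mm short of the fence (the corner itself is open).
- bracket: Loose dark steel angle bracket, legs 80 and 60 mm, 70 mm wide, 10 mm thick, 0.57 to 0.89 kg. Origin: outer corner edge of the heel, mid-width; at the start on the board's top face, z up. Own frame: drilled foot (two 11 mm holes) x 0 to -60, z 0 to 10 mm; blank upright leg (no holes, two scribed white crosses inside) x -10 to 0, z 0 to 80 mm; y -35 to +35 mm. Foot on the robot's side.
- heel_left (a point): Point on the bracket: left end of the heel edge, (0, 35, 0) mm in its frame, same axes; home: at the stop's plane. At the start the heel is 100 to 125 mm short of the fence, yaw within 0.3 rad of the board's, the bracket's middle 75 to 145 mm right of the stop's face.
- toe_left (a point): Point on the bracket: free end of the blank leg, outer face, left corner, (0, 35, 80) mm in its frame, same axes; home: at the fence and the stop's plane. Pushed on its inner face near the top (1.5 to 4 N) the leg tips over the heel to the fence side, balances at 31 degrees, then falls by itself.
- toe_right (a point): Point on the bracket: free end of the blank leg, outer face, right corner, (0, -35, 80) mm in its frame, same axes; home: at the fence. Once tipped, the bracket's x axis points straight down, its z axis to the fence, and the drilled leg stands 60 mm high at the heel; it slides on the board at 4 to 10 N.
- paste: Bystander: small green tin with a metal lid, 54 mm across, 42 mm high, on the right part of the board. Origin under its centre.
- punch: Bystander: square-shank centre punch, 125 mm long, 10 mm thick, lying on the right part of the board nearer the robot. Origin under the middle of its shank, 37 mm from its blunt end; x along it.
- socket: Bystander: deep socket, 30 mm across, 60 mm high, standing on the left part of the board nearer the robot. Origin under its centre.
- square: Bystander: engineer's square lying flat on the bench to the left of the board, stock 100 x 22 x 16 mm along its x, blade 150 mm along its y. Origin under the middle of the stock.
- drill: Bystander: cordless drill lying on its side on the bench to the left of the board, about 300 x 210 x 68 mm. Origin under the motor housing.
- done_bracket1: Bystander: finished bracket of the same size with holes in both legs, standing on the bench to the right of the board. Origin on the heel edge.
- done_bracket2: Bystander: second finished bracket, as done_bracket1.
Not all that is in view belongs to the job. What is shaped like the bracket but orange or red is not meant.

How it is judged:
By the outcome, as a careful person would: the job done as asked, in the order asked, and still so for the second after the job is handed in, with the robot touching nothing.
It also fails if it takes over 70 s, if anything falls off the work surface, if the arm or the gripper's body presses on something with over 40 N, if the wrist force passes 120 N, or if a joint passes its speed limit or range.

ROBOT

A 6-joint arm with a two-finger parallel gripper is mounted at the origin on the work surface. World frame = base frame: x ahead of the robot, y to its left, z up, the work surface at z = 0. Lengths are in m, angles in rad, forces in N, time in s.
With the tool pointing down it reaches from about 0.425 to 1.125 m from the base axis. Payload 14.9 kg.
Tool frame: the origin (TCP) lies on the centre line of the jaws, within the pads' length; the fingertips stand 22 mm ahead of it and the grasp point (between the pads) lies 3 mm ahead of it; y points along the fingers, x is the direction in which the jaws open and shut, and the axes are right-handed (so a half turn about y gives the same grasp; the last joint's range is limited). The gripper opens to 91 mm and grips with 3 to 60 N. Pads are 32 mm wide; open, the fingers measure 118 mm over their backs; the gripper's body (76 mm by 178 mm) begins 60 mm behind the grasp point.
Start: joints at [1.22, 0.379, 1.734, -0, 1.028, -0.033], TCP at [0.219, 0.665, 0.236] pointing down, gripper open.
Joint ranges: [-2.77, 2.77], [-0.74, 2.19], [0, 2.66], [-1.06, 4.2], [0.31, 2.87], [-3.08, 3.08]. Speed limits (rad/s): [1.89, 1.89, 2.39, 3.14, 3.14, 3.14].

INTERFACE

Orientations are given as a unit quaternion [w, x, y, z].
In Python, from station import sense, get_image, close_job, look_for, landmark_of gives the robot as it stands.
- The arm moves only by the tool carry_out, never from a script. Its argument "steps" is a list of rows, each a list of 7 numbers: the opening, from 0 (shut) to 1 (fully open), then the shift along the tool's x, y, z in mm, then the turn, a rotation vector about the tool's x, y, z in degrees. A call has 1 to 5 rows; each row shifts and turns the commanded pose from where the row before left it, along the tool's axes as they then stand; what a row does not reach is not made up. A row lasts 1/8 s, in which the tool goes at most 62.5 mm and 10.7 degrees, less where a joint would pass 70% of its speed; a pose out of reach is approached as far as the arm can. A call with a gripper value outside its range is refused whole. The fingers move at their own pace and stop on an object; "force" is the grip in N (left out, the last holds). Time passes only in rows, so rows that do not move let the fingers close. It gives the time, the measured TCP pose, the force and the opening at its end, in the units of the state.
- sense(): the state, without advancing time (a new reading comes with each control period).
- get_image(name): name is "scene" or "top" or "wrist"; returns a dict with "img" (400x640x3 uint8, red, green, blue), "mtx" (3x3 intrinsics, pixels), "origin" and "attitude" of the camera in the world. Camera axes: x right, y down, z forward; pixel columns grow to the right and rows downward; lengths in m; the calibration is good to about 2 mm. A picture is of the moment at which its call begins. There is no depth.
- close_job(): hands the job in, once; it reports no verdict.
Trained networks look in the newest picture that a camera, given by its name, has taken for a name from the list of things; names that differ only in an ending like _2 or _b are one class to them, and where a whole thing is asked for, a point or a joint stands for the part that bears it (a point fixed in the world has none). Each returns a list of dicts, best first, with "score" (0 to 1); they miss things now and then, are a little off and sometimes report something else, mostly with a low value. They report only what shows in the picture. A call takes as long as a camera call. They do not tell look-alikes from the thing itself.
- look_for(camera, name): "pixel" ([column, row] in pixels, amid what is visible of it).
- landmark_of(camera, name): "pixel" ([column, row] in pixels: a listed point, or the origin of a listed thing).
The state is a dict: "time": time; "joint_positions": joint angles; "qd": joint speeds; "joint_efforts": joint torques, N m; "tool_pos": TCP position; "tcp_rot": TCP orientation; "force": force on the tool from outside, world axes, zero at the start; "torque": the same for the moment, N m; "finger_gap": opening from 0.0 (shut) to 1.0 (fully open).
Only numpy, scipy, OpenCV 4.12 (cv2) and the standard library are available. Lean on these libraries where they do the work, as an engineer would, in place of code of your own. Each camera call takes 0.05 s, during which the arm holds its last target.

## Working session

There is one attempt and no reset: what is moved stays moved. The work goes in short steps, Python scripts to look and compute and a tool call to move; the robot and the scene stay as the last step left them, time stands still between calls to the robot, and variables do not carry over. Pictures are saved under pics/ and viewed, and the job is handed in when it is done.

Besides the shell and the picture viewer there is one more tool, called as name(argument=value, ...), one argument or row to a line, values as JSON. carry_out: Moves the arm, as the interface text tells. Its arguments: {"type":"object","properties":{"steps":{"type":"array","items":{"type":"array","items":{"type":"number"}}},"force":{"type":"number"}},"required":["steps"]}

```bash
ls -la; mkdir -p pics
python3 - <<'E'
from station import sense, get_image, close_job, look_for, landmark_of
import cv2, numpy as np
s=sense(); print(s)
for n in ("scene","top","wrist"):
    d=get_image(n)
    cv2.imwrite(f"pics/{n}0.png",d["img"][:,:,::-1])
    print(n,np.round(d["mtx"],1).tolist(),np.round(d["origin"],4).tolist(),d["attitude"])
for n in ("scene","top"):
    for k in ("board","corner","bracket","heel_left","toe_left","toe_right","paste","punch","socket"):
        print(n,k,[(np.round(r["pixel"],1).tolist(),round(r["score"],2)) for r in landmark_of(n,k)][:4])
print(sense()["time"])
E
```

```text
total 12
drwxr-xr-x  3 agent agent 4096 Dec  5 17:54 .
drwxr-xr-x 23 root  root  4096 Dec  5 17:54 ..
drwxr-xr-x  2 agent agent 4096 Dec  5 17:54 pics
{'time': 0.0, 'joint_positions': array([ 1.21968977e+00,  3.79409802e-01,  1.73478534e+00, -8.58211710e-06,
        1.02848375e+00, -3.32873834e-02]), 'qd': array([-0.00087264, -0.000136  , -0.00088643,  0.00078368, -0.0004679 ,
        0.00069754]), 'joint_efforts': array([ 8.20279129e-04, -7.63699722e+01, -4.34392691e+01,  6.50702091e-02,
        4.24836797e-02, -1.27089611e-04]), 'tool_pos': array([0.21861746, 0.66459364, 0.23528511]), 'tcp_rot': array([-0.57260318,  0.57303686,  0.41426363, -0.41489758]), 'force': array([ 0.32523326, -0.10552521, -0.29895213]), 'torque': array([ 0.00449818,  0.03140603, -0.03810244]), 'finger_gap': 1.001924058712216}
scene [[372.9, 0.0, 316.0], [0.0, 372.9, 204.4], [0.0, 0.0, 1.0]] [0.9691, 0.5374, 0.8018] [-0.13637077  0.29758328  0.86964317 -0.36955103]
top [[489.4, 0.0, 328.1], [0.0, 489.4, 193.4], [0.0, 0.0, 1.0]] [0.2542, -0.0392, 1.7447] [-0.04489752  0.71037731 -0.70084772  0.0464841 ]
wrist
[... 637 characters left out ...]
0.7)]
scene punch [([305.6, 191.0], 0.7)]
scene socket [([372.2, 260.5], 0.69)]
top board [([332.0, 140.8], 0.65), ([317.1, 165.6], 0.43)]
top corner [([284.0, 133.7], 0.66)]
top bracket [([239.8, 182.5], 0.82), ([308.6, 170.4], 0.76), ([282.4, 243.7], 0.75), ([185.9, 168.1], 0.2)]
top heel_left [([235.6, 175.3], 0.9), ([293.7, 239.7], 0.89), ([300.1, 168.1], 0.78)]
top toe_left [([288.7, 239.5], 0.72), ([235.3, 171.8], 0.64), ([295.7, 158.2], 0.61), ([297.7, 168.4], 0.35)]
top toe_right [([319.2, 165.6], 0.79), ([271.5, 248.0], 0.79), ([241.1, 188.9], 0.55)]
top paste [([370.8, 161.7], 0.58)]
top punch [([364.5, 203.4], 0.45)]
top socket [([295.6, 162.4], 0.43), ([273.2, 191.7], 0.42)]
1.05
```

View pics/scene0.png

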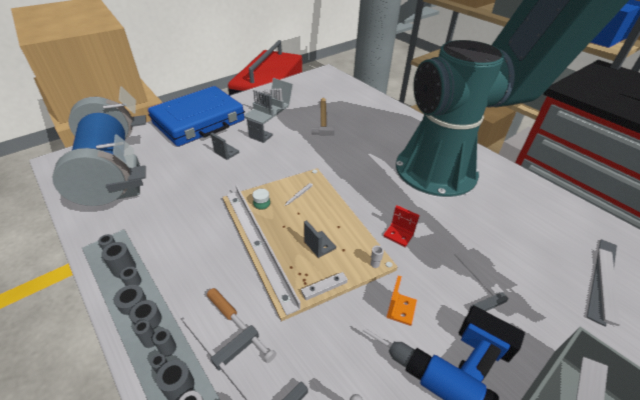

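View pics/top0.png

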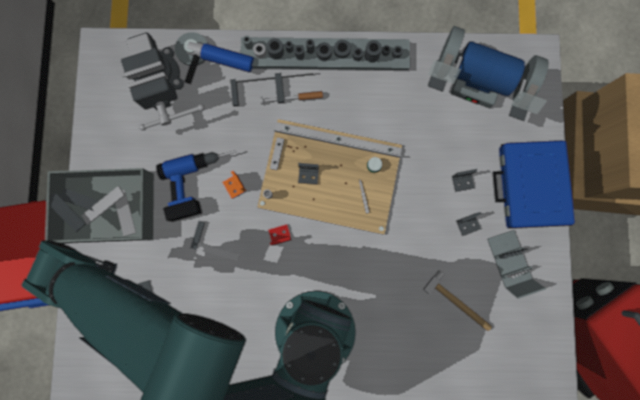

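View pics/wrist0.png

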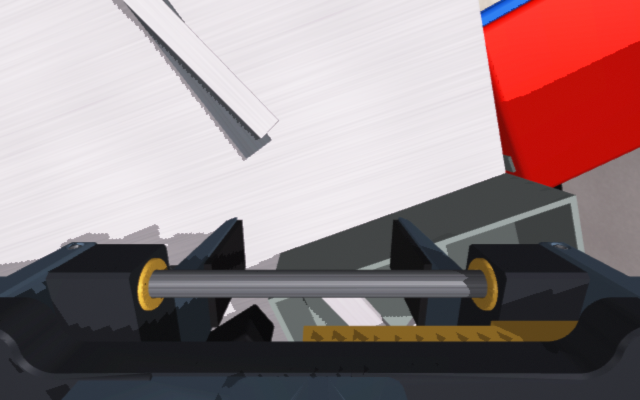

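The bracket on the board shows at scene (318,240) and top (309,172). The red bracket at scene (402,226) and the orange one at (402,300) are the look-alikes. Next I'll zoom in and measure the board.

```bash
cat > h.py <<'E'
import numpy as np, cv2
from scipy.spatial.transform import Rotation as R
from scipy.optimize import least_squares
from station import sense, get_image, close_job, look_for, landmark_of
def Rq(q): return R.from_quat([q[1],q[2],q[3],q[0]])
def proj(d,P):
    P=np.atleast_2d(P); c=Rq(d["attitude"]).inv().apply(P-d["origin"])
    return c[:,:2]/c[:,2:]*[d["mtx"][0,0],d["mtx"][1,1]]+[d["mtx"][0,2],d["mtx"][1,2]]
def ray(d,px):
    v=np.linalg.inv(d["mtx"])@np.array([px[0],px[1],1.0]); v=Rq(d["attitude"]).apply(v); return v/np.linalg.norm(v)
def onz(d,px,z):
    v=ray(d,px); o=np.array(d["origin"]); return o+v*(z-o[2])/v[2]
def tri(obs):
    A=np.zeros((3,3));b=np.zeros(3)
    for d,px in obs:
        v=ray(d,px);M=np.eye(3)-np.outer(v,v);A+=M;b+=M@np.array(d["origin"])
    return np.linalg.solve(A,b)
def crop(d,x0,y0,w,h,s,name):
    im=d["img"][y0:y0+h,x0:x0+w,::-1]
    cv2.imwrite(name,cv2.resize(np.ascontiguousarray(im),None,fx=s,fy=s,interpolation=cv2.INTER_CUBIC))
E
python3 - <<'E'
from h import *
import pickle
D={n:get_image(n) for n in("scene","top")}
pickle.dump(D,open("d0.pkl","wb"))
crop(D["scene"],210,160,200,150,4,"pics/s1.png")
crop(D["top"],240,110,180,130,4,"pics/t1.png")
E
```

```text
(no output)
```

View pics/s1.png

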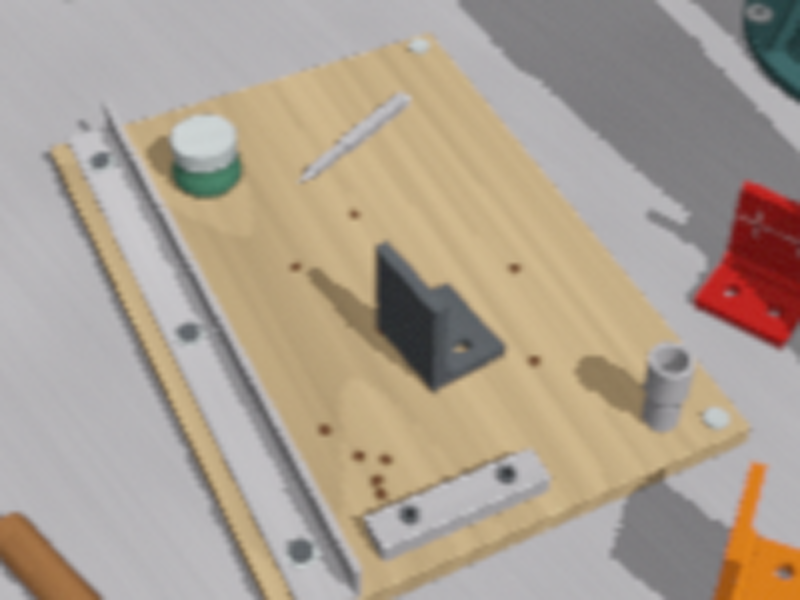

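View pics/t1.png

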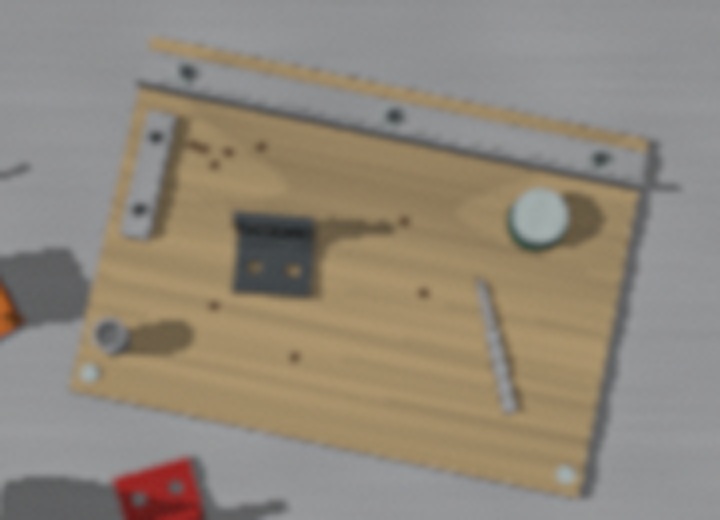

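```bash
cat > fit1.py <<'E'
from h import *
import pickle
D=pickle.load(open("d0.pkl","rb"))
s=lambda x,y:np.array([x/4+210-0.375,y/4+160-0.375]); t=lambda x,y:np.array([x/4+240-0.375,y/4+110-0.375])
# points board frame mm
obs=[("scene",s(437,38),(-280,-250,0)),("scene",s(748,432),(-280,210,0)),
("scene",s(107,105),(0,-250,30)),("scene",s(358,583),(0,210,30)),("scene",s(50,152),(50,-250,0)),
("top",t(584,496),(-280,-250,0)),("top",t(72,390),(-280,210,0)),("top",t(153,40),(50,210,0)),("top",t(655,140),(50,-250,0)),
("top",t(140,83),(0,210,30)),("top",t(642,188),(0,-250,30))]
def Tb(p,P):
    x,y,a=p; P=np.atleast_2d(P)/1000.; c,s_=np.cos(a),np.sin(a)
    return np.c_[x+c*P[:,0]-s_*P[:,1], y+s_*P[:,0]+c*P[:,1], 0.018+P[:,2]]
def res(p,each=False):
    r=[]
    for n,px,P in obs: r.append(proj(D[n],Tb(p,P))[0]-px)
    return np.array(r) if each else np.concatenate(r)
o=least_squares(res,[0.75,0,0.0],loss="soft_l1")
if __name__=="__main__":
    print(o.x,np.degrees(o.x[2])); print(np.round(res(o.x,True),2))
    print("corner",Tb(o.x,(0,170,0)))
    for n in("scene","top"):
        for k in("corner",):print(n,k,proj(D[n],Tb(o.x,(0,170,0))))
E
python3 fit1.py
```

```text
[ 0.66004786 -0.04984871 -0.19882649] -11.39191888823477
[[-1.95 -1.12]
 [ 0.24 -0.96]
 [-0.13 -1.33]
 [ 0.03 -3.22]
 [-0.19 -1.16]
 [-1.81  0.65]
 [-1.07 -0.26]
 [-0.49 -1.22]
 [-1.62 -0.01]
 [-1.22 -0.98]
 [ 0.21 -0.41]]
corner [[0.6936261  0.11680212 0.018     ]]
scene corner [[292.34750538 295.84652771]]
top corner [[285.08455901 133.81770515]]
```

Run:
```python
from fit1 import *
st=sense(); 
M=Rq(st["tcp_rot"]).as_matrix(); print("tool axes cols",np.round(M,3).tolist())
sc,tp=D["scene"],D["top"]
hl=tri([(sc,(315.7,257.4)),(tp,(300.1,168.1))]); tl=tri([(sc,(314.5,239.3)),(tp,(297.7,168.4))]); tr=tri([(sc,(301.2,219.8)),(tp,(319.2,165.6))])
for k,v in(("hl",hl),("tl",tl),("tr",tr)): 
    print(k,v)
a=o.x[2];C=np.array([[np.cos(a),-np.sin(a)],[np.sin(a),np.cos(a)]])
B=lambda P:C.T@(np.array(P)[:2]-o.x[:2])*1000
for n,px,z in((sc,(315.7,257.4),.018),(sc,(314.5,239.3),.098),(sc,(301.2,219.8),.098),(tp,(300.1,168.1),.018),(tp,(319.2,165.6),.098)):
    p=onz(n,px,z); print(px,np.round(p,4),np.round(B(p),1))
cam=get_image("wrist")
Rt=Rq(st["tcp_rot"])
print("cam in tool",Rt.inv().apply(cam["origin"]-st["tool_pos"]), np.round((Rt.inv()*Rq(cam["attitude"])).as_matrix(),3).tolist())
# socket, paste
for k,z in(("paste",.018),("punch",.018),("socket",.018)):
    for n in D:
        r=landmark_of(n,k)
        for q in r[:2]: p=onz(D[n],q["pixel"],z); print(k,n,np.round(q["pixel"],0),round(q["score"],2),np.round(p,3),np.round(B(p),0))
```

```text
tool axes cols [[0.312, 0.0, -0.95], [0.95, -0.0, 0.312], [-0.0, -1.0, -0.0]]
hl [0.57167158 0.05810187 0.01296098]
tl [0.56492838 0.05665013 0.07824177]
tr [ 0.56643096 -0.01195269  0.09614893]
(315.7, 257.4) [0.5762 0.0589 0.018 ] [-103.7   90. ]
(314.5, 239.3) [0.5835 0.0612 0.098 ] [-97.   93.7]
(301.2, 219.8) [ 0.5696 -0.0131  0.098 ] [-95.9  18.2]
(300.1, 168.1) [0.5686 0.0599 0.018 ] [-111.3   89.6]
(319.2, 165.6) [ 0.5636 -0.0097  0.098 ] [-102.5   20.3]
cam in tool [-0.00030613 -0.14758008  0.07763482] [[1.0, 0.0, 0.0], [-0.0, -0.276, 0.961], [0.0, -0.961, -0.276]]
paste scene [261. 200.] 0.79 [ 0.571 -0.219  0.018] [ -54. -183.]
paste top [321. 163.] 0.54 [ 0.588 -0.015  0.018] [-78.  20.]
paste top [302. 163.] 0.52 [0.589 0.055 0.018] [-91.  88.]
punch scene [302. 191.] 0.71 [ 0.446 -0.174  0.018] [-185. -164.]
punch scene [320. 240.] 0.42 [0.53  0.017 0.018] [-141.   40.]
punch top [364. 202.] 0.46 [ 0.45  -0.17   0.018] [-182. -160.]
socket scene [372. 265.] 0.61 [0.476 0.167 0.018] [-224.  176.]
socket scene [214. 159.] 0.32 [ 0.589 -0.493  0.018] [  18. -448.]
socket top [267. 191.] 0.49 [0.486 0.177 0.018] [-216.  188.]
socket top [309. 172.] 0.49 [0.557 0.028 0.018] [-117.   56.]
```

carry_out(
  steps=[
    [0.25,-42,-8,-37,0,0,0],
    [0.25,-42,-8,-37,0,0,0],
    [0.25,-42,-8,-37,0,0,0],
    [0.25,-42,-8,-37,0,0,0],
    [0.25,-42,-8,-37,0,0,0],
  ],
  force=30,
)

```text
time: 2.12
tool_pos: [0.3293, 0.4061, 0.2763]
tcp_rot: [0.573, -0.573, -0.415, 0.415]
force: [-0.6, 0.1, 1.1]
finger_gap: 0.483
```

carry_out(
  steps=[
    [0.25,-42,-4,-37,0,0,0],
    [0.25,-42,-4,-37,0,0,0],
    [0.25,-42,0,-37,0,0,0],
    [0.25,-42,0,-37,0,0,0],
    [0.25,-42,0,-37,0,0,0],
  ],
)

```text
time: 2.75
tool_pos: [0.4395, 0.1487, 0.2843]
tcp_rot: [-0.573, 0.573, 0.415, -0.414]
force: [0.4, 0.7, -0.9]
finger_gap: 0.251
```

carry_out(
  steps=[
    [0.25,-42,0,-37,0,0,0],
    [0.25,-42,0,-37,0,0,0],
    [0.25,0,0,0,0,-8,0],
    [0.25,0,0,0,0,-8,0],
    [0.25,0,0,0,0,0,0],
  ],
)

```text
time: 3.38
tool_pos: [0.483, 0.0473, 0.284]
tcp_rot: [-0.51, 0.51, 0.49, -0.49]
force: [0.0, -0.7, 0.1]
finger_gap: 0.252
```

Run:
```python
from h import *
import pickle
d=get_image("wrist"); pickle.dump(d,open("w1.pkl","wb")); cv2.imwrite("pics/w1.png",d["img"][:,:,::-1])
s=sense(); print(s["time"],np.round(s["tool_pos"],4),np.round(Rq(s["tcp_rot"]).as_matrix(),3).tolist(),np.round(s["force"],2),s["finger_gap"])
for k in("corner","heel_left","toe_left","toe_right","bracket"):
    print(k,[(np.round(r["pixel"],1).tolist(),round(r["score"],2)) for r in landmark_of("wrist",k)][:3])
```

```text
3.425 [0.483  0.0475 0.284 ] [[0.042, 0.0, -0.999], [0.999, -0.0, 0.042], [0.0, -1.0, -0.0]] [-0.86  0.27 -0.38] 0.24831965840147013
corner []
heel_left [([478.8, 207.0], 0.98), ([346.7, 38.6], 0.77), ([333.5, 230.0], 0.71)]
toe_left [([511.4, 225.1], 0.92), ([335.8, 255.6], 0.84), ([350.2, 25.7], 0.74)]
toe_right [([492.5, 176.5], 0.8), ([158.0, 242.9], 0.16)]
bracket [([308.3, 230.9], 0.8), ([370.7, 28.7], 0.74), ([472.4, 187.5], 0.65)]
```

View pics/w1.png

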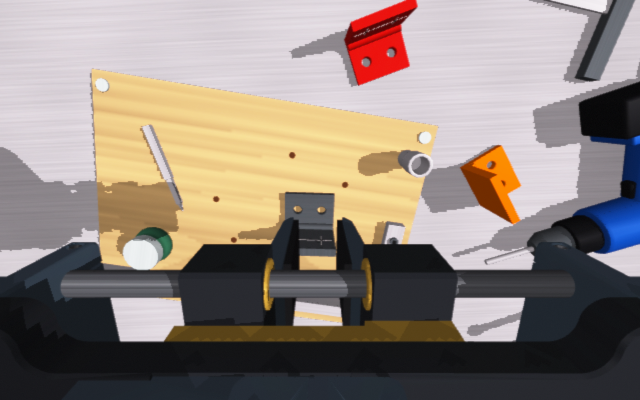

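Run:
```python
from h import *
s=sense(); print(np.round(s["joint_positions"],3))
```

```text
[ 0.05  -0.032  2.126 -0.     1.047 -1.481]
```

carry_out(
  steps=[
    [0.25,0,0,0,0,10.5,0],
    [0.25,0,0,0,0,10.5,0],
    [0.25,0,0,0,0,10.5,0],
    [0.25,0,0,0,0,10.5,0],
    [0.25,0,0,0,0,10.5,0],
  ],
)

```text
time: 4.3
tool_pos: [0.483, 0.0476, 0.2839]
tcp_rot: [-0.675, 0.675, 0.212, -0.212]
force: [-1.0, -0.0, -0.4]
finger_gap: 0.253
```

carry_out(
  steps=[
    [0.25,0,0,0,0,10.5,0],
    [0.25,0,0,0,0,10.5,0],
    [0.25,0,0,0,0,10.5,0],
    [0.25,0,0,0,0,10.5,0],
    [0.25,0,0,0,0,10.5,0],
  ],
)

```text
time: 4.92
tool_pos: [0.483, 0.0476, 0.284]
tcp_rot: [0.699, -0.699, 0.108, -0.108]
force: [-1.7, 0.8, 0.1]
finger_gap: 0.25
```

carry_out(
  steps=[
    [0.25,0,0,0,0,10.5,0],
    [0.25,0,0,0,0,10.5,0],
    [0.25,0,0,0,0,10.5,0],
    [0.25,0,0,0,0,10.5,0],
    [0.25,0,0,0,0,10.5,0],
  ],
)

```text
time: 5.55
tool_pos: [0.483, 0.0476, 0.284]
tcp_rot: [0.579, -0.579, 0.406, -0.406]
force: [0.1, -0.0, 0.4]
finger_gap: 0.246
```

carry_out(
  steps=[
    [0.25,0,0,0,0,10.5,0],
    [0.25,0,0,0,0,10.5,0],
    [0.25,0,0,0,0,0,0],
  ],
)

```text
time: 5.92
tool_pos: [0.483, 0.0476, 0.2839]
tcp_rot: [-0.497, 0.497, -0.503, 0.503]
force: [-0.8, 0.2, -0.2]
finger_gap: 0.251
```

Run:
```python
from h import *
import pickle
d=get_image("wrist"); pickle.dump(d,open("w2.pkl","wb")); cv2.imwrite("pics/w2.png",d["img"][:,:,::-1])
s=sense(); print(s["time"],np.round(s["tool_pos"],4),np.round(Rq(s["tcp_rot"]).as_matrix(),3).tolist(),np.round(s["force"],2),s["finger_gap"])
for k in("corner","heel_left","toe_left","toe_right","bracket"):
    print(k,[(np.round(r["pixel"],1).tolist(),round(r["score"],2)) for r in landmark_of("wrist",k)][:3])
```

```text
5.975 [0.483  0.0475 0.284 ] [[-0.009, 0.0, 1.0], [-1.0, -0.0, -0.009], [0.0, -1.0, 0.0]] [-0.16 -1.    0.17] 0.2491410309375011
corner []
heel_left [([306.1, 99.5], 0.94), ([145.4, 126.7], 0.93), ([228.7, 181.5], 0.7)]
toe_left [([301.0, 96.7], 0.78), ([106.5, 123.4], 0.62)]
toe_right [([144.5, 176.5], 0.63), ([367.2, 99.4], 0.6)]
bracket [([331.2, 105.0], 0.95), ([160.8, 143.8], 0.63), ([229.5, 178.3], 0.63)]
```

View pics/w2.png

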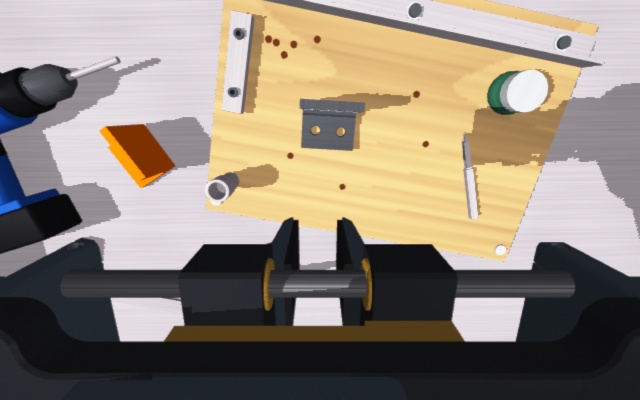

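The flipped wrist view shows the bracket at (331,125) with its foot towards the robot. The stop is at (238,60), the fence is along the top, the tin is at (518,92) and the socket is at (220,187). I'll zoom in for exact edges.

Run:
```python
from h import *
import pickle
d=pickle.load(open("w2.pkl","rb"))
crop(d,205,0,200,150,4,"pics/w2a.png")
crop(d,290,85,90,75,8,"pics/w2b.png")
```

```text
(no output)
```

View pics/w2a.png

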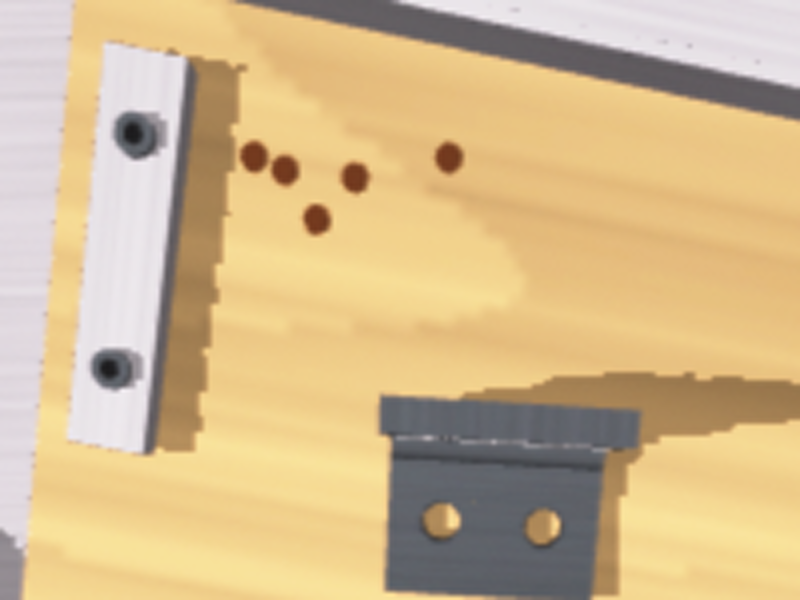

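View pics/w2b.png

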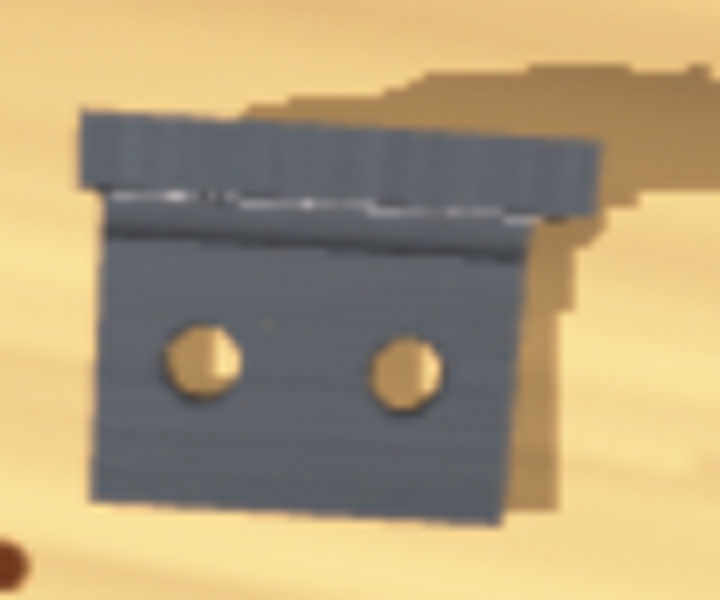

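```bash
cat > fit2.py <<'E'
from h import *
import pickle
d=pickle.load(open("w2.pkl","rb"))
A=lambda x,y:np.array([x/4+205-0.375,y/4-0.375]); B8=lambda x,y:np.array([x/8+290-0.4375,y/8+85-0.4375])
def T(p,P,z0=0.018):
    x,y,a=p; P=np.atleast_2d(P)/1000.; c,s_=np.cos(a),np.sin(a)
    return np.c_[x+c*P[:,0]-s_*P[:,1], y+s_*P[:,0]+c*P[:,1], z0+P[:,2]]
br=[(B8(82,110),(0,35,80)),(B8(602,142),(0,-35,80)),(B8(80,188),(-10,35,80)),(B8(598,217),(-10,-35,80)),(B8(92,502),(-60,35,10)),(B8(502,525),(-60,-35,10)),(B8(105,237),(-10,35,10)),(B8(522,259),(-10,-35,10))]
bo=[(A(187,62),(-21,170,16)),(A(152,454),(-136,170,16)),(np.array([205.,209.]),(-280,210,0)),(np.array([505.,260.]),(-280,-250,0))]
ln=[(A(232,0),0),(A(800,119),0),(A(395,0),30),(A(800,90),30)]
def rb(p): return np.concatenate([proj(d,T(p,P))[0]-px for px,P in br])
def rB(p):
    r=[proj(d,T(p,P))[0]-px for px,P in bo]
    out=[np.concatenate(r)]
    for px,z in ln:
        a,b=proj(d,T(p,[(0,150,z),(0,-100,z)])); n=np.array([-(b-a)[1],(b-a)[0]]);n/=np.linalg.norm(n); out.append([n@(px-a)])
    return np.concatenate(out)
ob=least_squares(rb,[0.57,0.02,0.0]); oB=least_squares(rB,[0.66,-0.05,-0.2],loss="soft_l1")
if __name__=="__main__":
    print("bracket",ob.x,np.degrees(ob.x[2]));print(np.round(ob.fun.reshape(-1,2),2).tolist())
    print("board",oB.x,np.degrees(oB.x[2]));print(np.round(rB(oB.x),2))
    a=oB.x[2];C=np.array([[np.cos(a),-np.sin(a)],[np.sin(a),np.cos(a)]])
    f=lambda P:C.T@(np.array(P)[:2]-oB.x[:2])*1000
    print("bracket in board",f(ob.x),np.degrees(ob.x[2]-a)); print("corner",T(oB.x,(0,170,0)))
E
python3 fit2.py
```

```text
bracket [ 0.57281741  0.03013336 -0.06719936] -3.8502396582383773
[[-0.39, 1.18], [0.32, 1.03], [-0.51, 1.25], [-0.11, 1.41], [-0.37, 1.33], [0.37, 1.37], [-0.44, -4.36], [1.28, -3.98]]
board [ 0.66189041 -0.04878727 -0.19440894] -11.13881194348266
[ 0.35 -1.41 -1.85  0.58  0.08  0.49  0.52  1.34 -0.19 -0.22 -0.04  1.04]
bracket in board [-102.64145539   60.22621242] 7.288572285244283
corner [[0.69473214 0.11801027 0.018     ]]
```

```bash
sed -i 's/,(B8(105,237),(-10,35,10)),(B8(522,259),(-10,-35,10))//' fit2.py; python3 fit2.py
```

```text
bracket [ 0.57416658  0.02997496 -0.06827961] -3.9121335640620014
[[-0.28, -0.2], [0.51, -0.27], [-0.4, -0.11], [0.06, 0.13], [-0.32, 0.28], [0.46, 0.38]]
board [ 0.66189041 -0.04878727 -0.19440894] -11.13881194348266
[ 0.35 -1.41 -1.85  0.58  0.08  0.49  0.52  1.34 -0.19 -0.22 -0.04  1.04]
bracket in board [-101.28710161   60.33143164] 7.22667837942066
corner [[0.69473214 0.11801027 0.018     ]]
```

carry_out(
  steps=[
    [0.25,0,0,0,0,3.3,0],
    [0.25,11,0,50,0,0,0],
    [0.25,0,50,0,0,0,0],
    [0.25,0,50,0,0,0,0],
    [0.25,0,0,0,0,0,0],
  ],
)

```text
time: 6.85
tool_pos: [0.53, 0.0329, 0.1812]
tcp_rot: [0.481, -0.484, 0.518, -0.515]
force: [0.2, -0.6, -0.8]
finger_gap: 0.25
```

Run:
```python
from h import *
import pickle
d=get_image("wrist"); pickle.dump(d,open("w3.pkl","wb")); cv2.imwrite("pics/w3.png",d["img"][:,:,::-1])
s=sense(); print(s["time"],np.round(s["tool_pos"],4),np.round(Rq(s["tcp_rot"]).as_matrix(),3).tolist(),np.round(s["force"],2),s["finger_gap"])
```

```text
6.9 [0.5316 0.033  0.1836] [[-0.069, -0.003, 0.998], [-0.998, -0.0, -0.069], [0.0, -1.0, -0.003]] [0.64 0.16 2.36] 0.24989802202940134
```

View pics/w3.png

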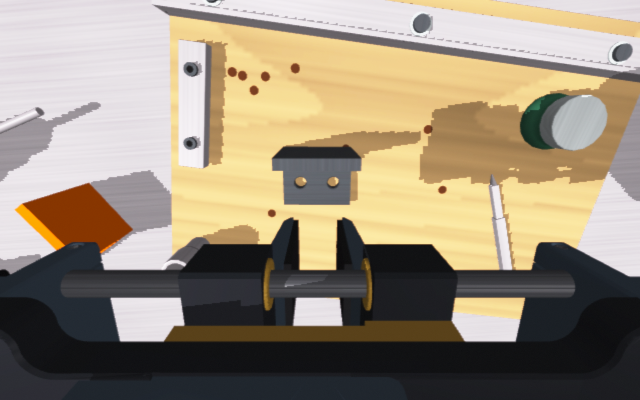

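Run:
```python
from h import *
import pickle
d=pickle.load(open("w3.pkl","rb")); s=sense()
M=Rq(s["tcp_rot"])
for P in([-11.4,22,16],[-11.4,22,-16],[-25,22,16],[-25,22,-16],[11.4,22,16],[25,22,16],[-11.4,-16,16]):
    print(P,np.round(proj(d,s["tool_pos"]+M.apply(np.array(P)/1000)),1))
crop(d,230,130,160,130,5,"pics/w3a.png")
```

```text
[-11.4, 22, 16] [[297.1 219.6]]
[-11.4, 22, -16] [[298.1 267.8]]
[-25, 22, 16] [[274.2 219.6]]
[-25, 22, -16] [[276.3 267.8]]
[11.4, 22, 16] [[335.5 219.6]]
[25, 22, 16] [[358.3 219.6]]
[-11.4, -16, 16] [[291.9 247.7]]
```

View pics/w3a.png

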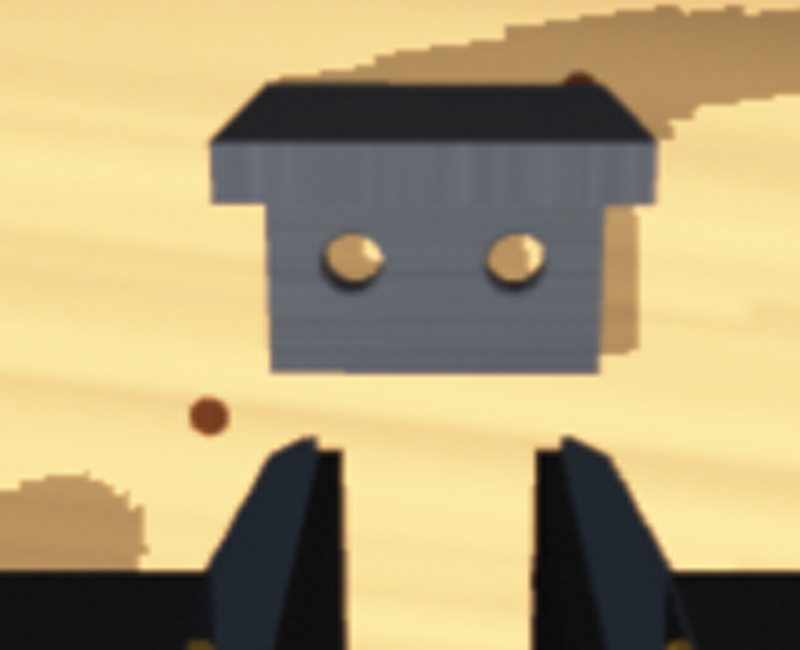

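Fingers and bracket are centred and aligned: the leg's top edge is level at row 158, and both bracket and fingers centre on column 317. Next I'll descend and approach.

carry_out(
  steps=[
    [0.25,0,40,0,0,0,0],
    [0.25,0,38,0,0,0,0],
    [0.25,0,0,6,0,0,0],
    [0.25,0,0,5,0,0,0],
    [0.25,0,0,0,0,0,0],
  ],
)

```text
time: 7.52
tool_pos: [0.5449, 0.0322, 0.1081]
tcp_rot: [-0.483, 0.481, -0.516, 0.518]
force: [0.6, -0.1, 0.1]
finger_gap: 0.252
```

carry_out(
  steps=[
    [0.25,0,0,3,0,0,0],
    [0.25,0,0,3,0,0,0],
    [0.25,0,0,3,0,0,0],
    [0.25,0,0,3,0,0,0],
    [0.25,0,0,3,0,0,0],
  ],
)

```text
time: 8.15
tool_pos: [0.5583, 0.0312, 0.1059]
tcp_rot: [0.482, -0.482, 0.517, -0.517]
force: [-1.2, 0.5, 0.6]
finger_gap: 0.245
```

Run:
```python
from h import *
d=get_image("wrist"); cv2.imwrite("pics/w4.png",d["img"][:,:,::-1])
s=sense(); print(s["time"],np.round(s["tool_pos"],4),np.round(s["force"],2),s["finger_gap"])
```

```text
8.2 [0.5587 0.0311 0.106 ] [-1.3  -0.32  0.34] 0.24830940924579756
```

View pics/w4.png

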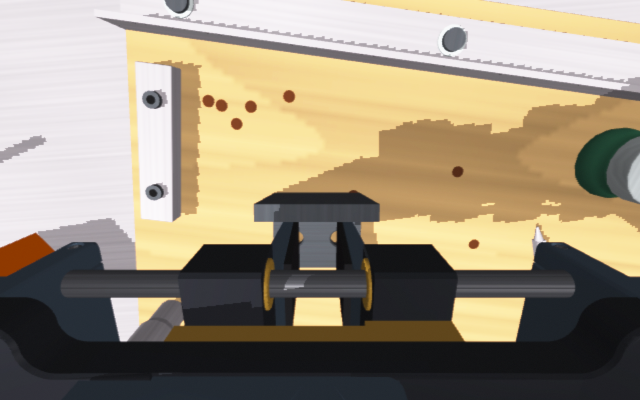

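carry_out(
  steps=[
    [0.25,0,0,3,0,0,0],
    [0.25,0,0,3,0,0,0],
    [0.25,0,0,3,0,0,0],
    [0.25,0,0,3,0,0,0],
  ],
)

```text
time: 8.7
tool_pos: [0.5703, 0.0303, 0.1059]
tcp_rot: [-0.482, 0.482, -0.517, 0.517]
force: [-1.4, -0.1, -0.3]
finger_gap: 0.249
```

Run:
```python
from h import *
d=get_image("wrist"); cv2.imwrite("pics/w5.png",d["img"][:,:,::-1])
s=sense(); print(s["time"],np.round(s["tool_pos"],4),np.round(s["force"],2),s["finger_gap"])
e=get_image("scene"); crop(e,210,160,200,150,4,"pics/s5.png")
```

```text
8.75 [0.5707 0.0303 0.106 ] [-0.95 -0.53 -0.25] 0.2517044615388615
```

View pics/w5.png

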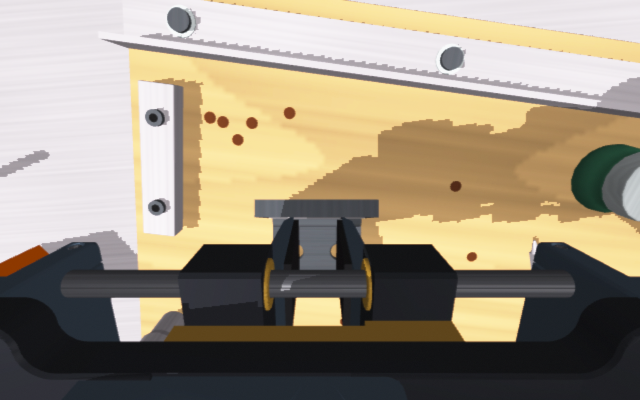

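View pics/s5.png

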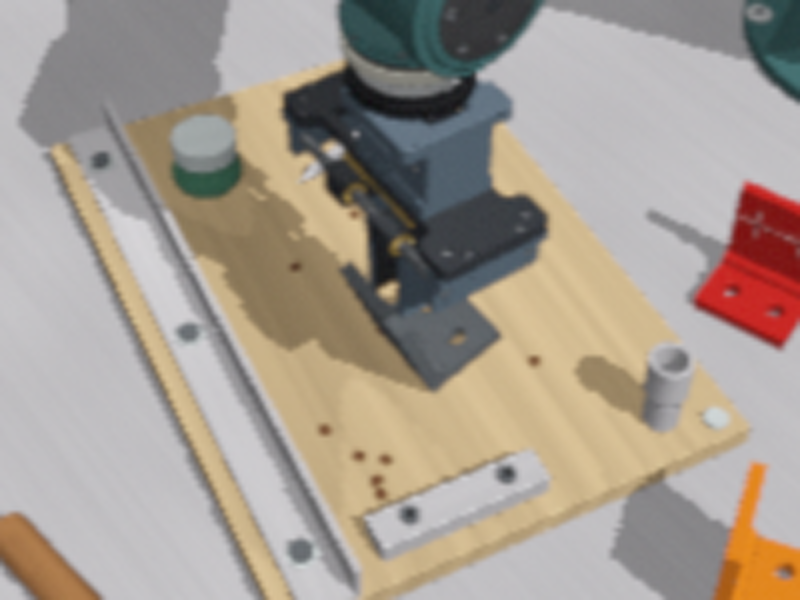

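The leg is leaning over towards the fence and the foot is rising, with the heel still in place. I'll keep pushing slowly.

carry_out(
  steps=[
    [0.25,0,0,3,0,0,0],
    [0.25,0,0,3,0,0,0],
    [0.25,0,0,3,0,0,0],
    [0.25,0,0,3,0,0,0],
    [0.25,0,0,3,0,0,0],
  ],
)

```text
time: 9.43
tool_pos: [0.5853, 0.0293, 0.1059]
tcp_rot: [-0.482, 0.482, -0.517, 0.517]
force: [-0.2, 0.1, -0.3]
finger_gap: 0.252
```

Run:
```python
from h import *
d=get_image("wrist"); cv2.imwrite("pics/w6.png",d["img"][:,:,::-1])
s=sense(); print(s["time"],np.round(s["tool_pos"],4),np.round(s["force"],2),s["finger_gap"])
```

```text
9.475 [0.5856 0.0292 0.106 ] [-0.88 -0.5   0.62] 0.24701652147715739
```

View pics/w6.png

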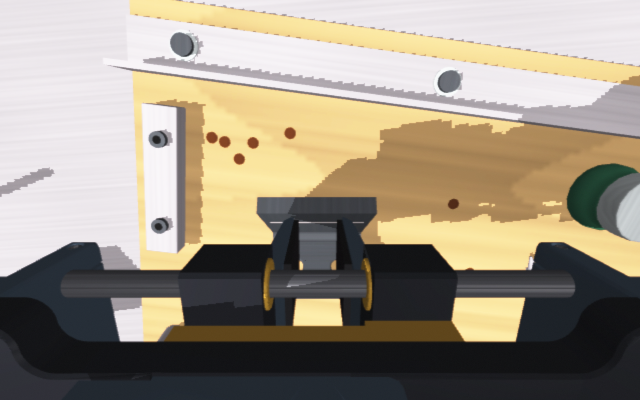

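carry_out(
  steps=[
    [0.25,0,0,2,0,0,0],
    [0.25,0,0,2,0,0,0],
    [0.25,0,0,2,0,0,0],
    [0.25,0,0,2,0,0,0],
    [0.25,0,0,1,0,0,0],
  ],
)

```text
time: 10.1
tool_pos: [0.5941, 0.0287, 0.1059]
tcp_rot: [-0.482, 0.482, -0.517, 0.517]
force: [0.3, 0.2, 0.5]
finger_gap: 0.245
```

Run:
```python
from h import *
d=get_image("wrist"); cv2.imwrite("pics/w7.png",d["img"][:,:,::-1])
s=sense(); print(s["time"],np.round(s["tool_pos"],4),np.round(s["force"],2),s["finger_gap"])
```

```text
10.15 [0.5942 0.0287 0.106 ] [ 0.76 -0.1  -0.61] 0.250029534779042
```

View pics/w7.png

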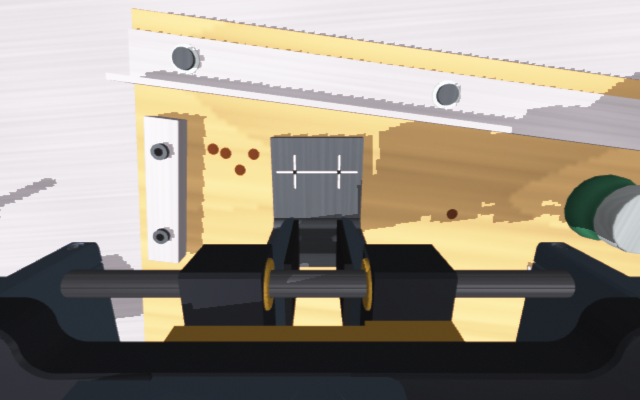

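The bracket has tipped: the blank leg with its two crosses at (295,172) and (340,172) now lies flat. I'll lift off, back away and measure the new pose.

carry_out(
  steps=[
    [0.25,0,-25,0,0,0,0],
    [0.25,0,-50,0,0,0,0],
    [0.25,0,-30,-45,0,0,0],
    [0.25,0,0,-45,0,0,0],
    [0.25,0,0,0,0,0,0],
  ],
)

```text
time: 10.78
tool_pos: [0.5017, 0.0351, 0.211]
tcp_rot: [0.482, -0.482, 0.517, -0.517]
force: [0.6, -0.2, 0.7]
finger_gap: 0.248
```

Run:
```python
from h import *
import pickle
d=get_image("wrist"); pickle.dump(d,open("w8.pkl","wb")); cv2.imwrite("pics/w8.png",d["img"][:,:,::-1])
s=sense(); print(s["time"],np.round(s["tool_pos"],4),np.round(Rq(s["tcp_rot"]).as_matrix(),3).tolist(),np.round(s["force"],2),s["finger_gap"])
crop(d,130,0,320,240,2.5,"pics/w8a.png")
```

```text
10.825 [0.5035 0.035  0.2113] [[-0.07, 0.001, 0.998], [-0.998, 0.0, -0.07], [-0.0, -1.0, 0.001]] [ 0.26 -0.15 -0.41] 0.24672367998561218
```

View pics/w8a.png

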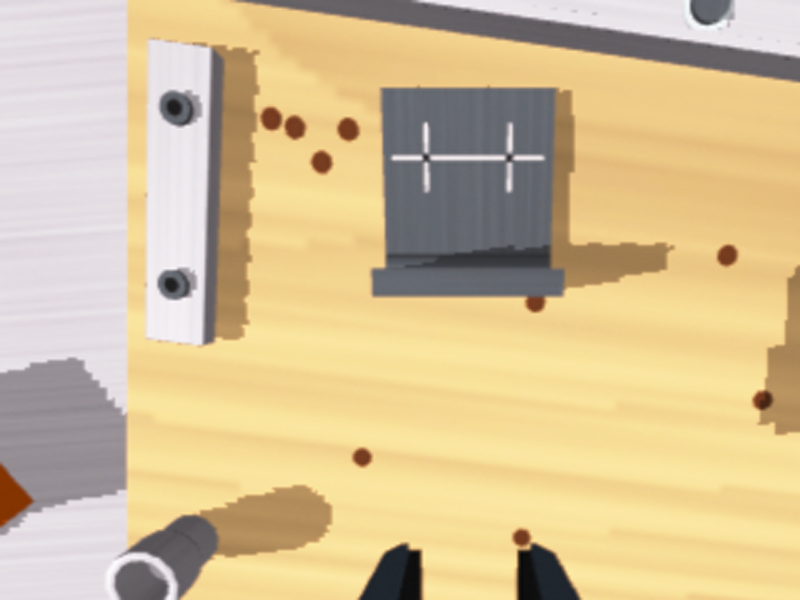

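```bash
cat > fit3.py <<'E'
from h import *
def T(p,P,z0=0.018):
    x,y,a=p; P=np.atleast_2d(P)/1000.; c,s_=np.cos(a),np.sin(a)
    return np.c_[x+c*P[:,0]-s_*P[:,1], y+s_*P[:,0]+c*P[:,1], z0+P[:,2]]
def fit(d,pts,lines,p0):
    """pts: (px,P); lines: (px,Pa,Pb)"""
    def r(p):
        o=[proj(d,T(p,P))[0]-px for px,P in pts]
        for px,Pa,Pb in lines:
            a,b=proj(d,T(p,[Pa,Pb])); n=np.array([-(b-a)[1],(b-a)[0]]);n/=np.linalg.norm(n); o.append([n@(px-a)])
        return np.concatenate(o)
    s=least_squares(r,p0,loss="soft_l1"); return s.x,r(s.x)
def rel(pb,pB):
    a=pB[2];C=np.array([[np.cos(a),-np.sin(a)],[np.sin(a),np.cos(a)]])
    return C.T@(np.array(pb[:2])-pB[:2])*1000, np.degrees(pb[2]-a)
E
python3 - <<'E'
from fit3 import *
import pickle
d=pickle.load(open("w8.pkl","rb"))
A=lambda x,y:np.array([x/2.5+130-0.3,y/2.5-0.3])
pb,rb=fit(d,[(A(381,88),(80,35,10)),(A(557,88),(80,-35,10)),(A(372,269),(10,35,60)),(A(564,269),(10,-35,60)),(A(373,297),(0,35,60)),(A(564,297),(0,-35,60))],[],[0.57,0.03,-0.07])
F=lambda z:((0,150,z),(0,-100,z))
S=lambda z:((-21,170,z),(-136,170,z))
pB,rB=fit(d,[(A(211,48),(-21,170,16)),(A(204,345),(-136,170,16))],[(A(237,0),*F(0)),(A(800,82),*F(0)),(A(415,0),*F(30)),(A(800,57),*F(30)),(A(222,60),*S(0)),(A(214,344),*S(0))],[0.66,-0.05,-0.195])
print(pb,np.degrees(pb[2]),np.round(rb,2)); print(pB,np.degrees(pB[2]),np.round(rB,2)); print(rel(pb,pB))
for P in((0,35,0),(0,-35,0),(80,35,0),(80,-35,0)): print(P,np.round(rel(T(pb,P)[0],pB)[0],1))
E
```

```text
[ 0.5747069   0.02984365 -0.07087376] -4.060767072810447 [-0.08 -0.42 -0.1  -0.31 -0.36 -0.02  0.71  0.09 -0.38  0.29  0.29  0.4 ]
[ 0.66168527 -0.04831929 -0.19659384] -11.263997146023138 [-0.14 -0.84 -0.72  0.72 -0.26 -0.07 -0.08  0.23  0.68  0.18]
(array([-100.57052165,   59.66785395]), np.float64(7.203230073212691))
(0, 35, 0) [-105.    94.4]
(0, -35, 0) [-96.2  24.9]
(80, 35, 0) [-25.6 104.4]
(80, -35, 0) [-16.8  35. ]
```

Fit result: in the board frame the heel is at (-100.6, 59.7), yaw is +7.2° and the toe is about 17–26 mm short of the fence. I'll get behind the heel, aligned with the board.

carry_out(
  steps=[
    [0.35,0,0,0,0,7.2,0],
    [0.35,-11,0,40,0,0,0],
    [0.35,0,50,0,0,0,0],
    [0.35,0,50,0,0,0,0],
    [0.35,0,38,0,0,0,0],
  ],
)

```text
time: 11.45
tool_pos: [0.546, 0.0379, 0.0706]
tcp_rot: [0.448, -0.449, 0.547, -0.546]
force: [0.9, -0.1, 0.6]
finger_gap: 0.35
```

Run:
```python
from h import *
import pickle
d=get_image("wrist"); pickle.dump(d,open("w9.pkl","wb")); cv2.imwrite("pics/w9.png",d["img"][:,:,::-1])
s=sense(); print(s["time"],np.round(s["tool_pos"],4),np.round(Rq(s["tcp_rot"]).as_matrix(),3).tolist(),np.round(s["force"],2),s["finger_gap"])
```

```text
11.5 [0.5436 0.0378 0.0669] [[-0.195, -0.006, 0.981], [-0.981, -0.0, -0.195], [0.001, -1.0, -0.006]] [-6.55 -0.02 -3.44] 0.3512804445941034
```

View pics/w9.png

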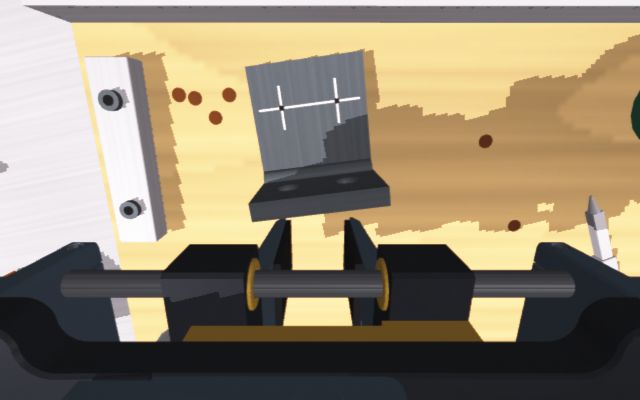

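carry_out(
  steps=[
    [0.35,0,0,0,0,0,0],
    [0.35,0,12,0,0,0,0],
    [0.35,0,10,0,3,0,0],
    [0.35,0,0,0,0,0,0],
    [0.35,0,0,0,0,0,0],
  ],
)

```text
time: 12.12
tool_pos: [0.5464, 0.038, 0.0519]
tcp_rot: [-0.461, 0.437, -0.532, 0.561]
force: [1.0, -0.1, 0.7]
finger_gap: 0.35
```

Run:
```python
from h import *
s=sense(); print(s["time"],np.round(s["tool_pos"],4),np.round(Rq(s["tcp_rot"]).as_matrix(),3).tolist(),np.round(s["force"],2),s["finger_gap"])
M=Rq(s["tcp_rot"]); 
for P in((0,22,16),(0,22,-16)): print(s["tool_pos"]+M.apply(np.array(P)/1000))
```

```text
12.125 [0.5464 0.038  0.0519] [[-0.194, 0.052, 0.98], [-0.981, -0.01, -0.194], [-0.0, -0.999, 0.053]] [ 1.03 -0.06  0.7 ] 0.34982258443545566
[0.56317264 0.03467689 0.03073811]
[0.53182668 0.04088735 0.0290468 ]
```

carry_out(
  steps=[
    [0.35,0,7,0,0,0,0],
    [0.35,0,0.2,4,0,0,0],
    [0.35,0,0.2,4,0,0,0],
    [0.35,0,0.2,3,0,0,0],
    [0.35,0,0.2,3,0,0,0],
  ],
)

```text
time: 12.75
tool_pos: [0.5595, 0.0352, 0.0438]
tcp_rot: [-0.46, 0.437, -0.532, 0.56]
force: [-4.4, 2.4, 1.4]
finger_gap: 0.353
```

carry_out(
  steps=[
    [0.35,0,0.2,3,0,0,0],
    [0.35,0,0.2,3,0,0,0],
  ],
)

```text
time: 13.0
tool_pos: [0.5657, 0.034, 0.0438]
tcp_rot: [-0.46, 0.437, -0.532, 0.561]
force: [-3.4, 1.6, 2.0]
finger_gap: 0.349
```

Run:
```python
from h import *
d=get_image("wrist"); cv2.imwrite("pics/w10.png",d["img"][:,:,::-1])
s=sense(); print(s["time"],np.round(s["tool_pos"],4),np.round(s["force"],2),s["finger_gap"])
M=Rq(s["tcp_rot"]); 
for P in((0,22,16),(0,22,-16)): print(s["tool_pos"]+M.apply(np.array(P)/1000))
```

```text
13.05 [0.5661 0.0339 0.0439] [-2.88  0.92  0.75] 0.351169881609013
[0.58294675 0.03059676 0.02273531]
[0.55160071 0.03680849 0.02105022]
```

View pics/w10.png

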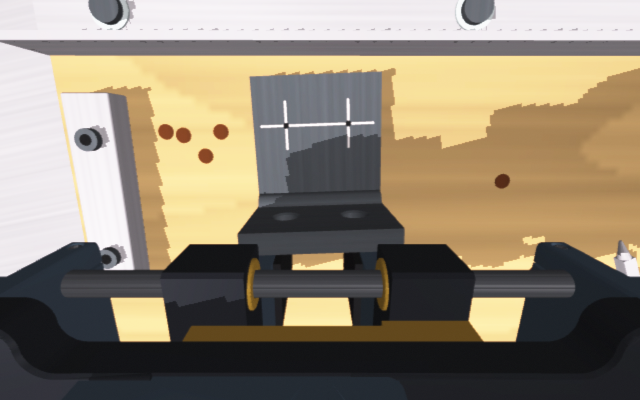

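The bracket is turning square; its toe edge runs from (249,77) to (381,72) and the fence foot is at row 55. I'll continue gently.

carry_out(
  steps=[
    [0.35,0,0.1,2,0,0,0],
    [0.35,0,0.1,2,0,0,0],
    [0.35,0,0.1,2,0,0,0],
    [0.35,0,0.1,2,0,0,0],
  ],
)

```text
time: 13.55
tool_pos: [0.5734, 0.0324, 0.0438]
tcp_rot: [-0.46, 0.437, -0.532, 0.561]
force: [-4.7, 1.0, 2.6]
finger_gap: 0.352
```

Run:
```python
from h import *
import pickle
d=get_image("wrist"); pickle.dump(d,open("w11.pkl","wb")); crop(d,50,0,400,260,2,"pics/w11.png")
s=sense(); print(s["time"],np.round(s["tool_pos"],4),np.round(s["force"],2),s["finger_gap"])
```

```text
13.6 [0.5738 0.0323 0.0438] [-2.73  0.5   0.08] 0.35339572079172216
```

View pics/w11.png

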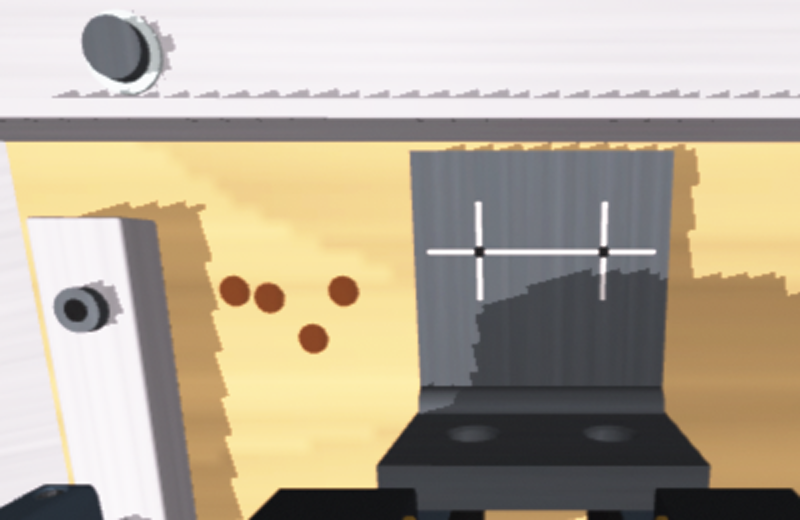

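Run:
```python
from fit3 import *
import pickle
d=pickle.load(open("w11.pkl","rb"))
A=lambda x,y:np.array([x/2+50-0.25,y/2-0.25])
pb,rb=fit(d,[(A(410,151),(80,35,10)),(A(674,151),(80,-35,10)),(A(378,466),(10,35,60)),(A(710,466),(10,-35,60)),(A(379,510),(0,35,60)),(A(710,510),(0,-35,60))],[],[0.58,0.03,-0.196])
F=lambda z:((0,150,z),(0,-100,z)); S=lambda z:((-21,170,z),(-136,170,z))
pB,rB=fit(d,[(A(122,218),(-21,170,16)),],[(A(20,142),*F(0)),(A(390,142),*F(0)),(A(750,142),*F(0)),(A(20,118),*F(30)),(A(780,118),*F(30)),(A(195,520),*S(0))],[0.66,-0.05,-0.195])
print(pb,np.degrees(pb[2]),np.round(rb,2)); print(pB,np.degrees(pB[2]),np.round(rB,2)); print(rel(pb,pB))
s=sense(); print("tcp",rel(np.r_[s["tool_pos"][:2],0],pB)[0])
```

```text
[ 0.59172758  0.02637001 -0.19454938] -11.14685839061595 [-0.67 -1.17  0.91 -1.3  -1.28  0.32  1.72  0.17 -0.32  0.78  0.13  0.64]
[ 0.66155992 -0.04918392 -0.19609109] -11.235192126747386 [-1.02 -0.25 -0.14 -0.25 -0.36  0.27  0.03  1.96]
(array([-83.21473759,  60.5000763 ]), np.float64(0.08833373613143555))
tcp [-101.99902493   62.85414595]
```

The bracket is square to within 0.1° and the toe is 3 mm from the fence. Next I'll go round to its right end and turn the tool 90°, so the same flat finger sides push it towards the stop.

carry_out(
  steps=[
    [0.25,0,0,-10,0,0,0],
    [0.25,0,-45,0,-3,0,0],
    [0.25,0,-50,0,0,0,0],
    [0.25,33,0,28,0,-10,0],
    [0.25,0,0,0,0,-10.6,0],
  ],
)

```text
time: 14.22
tool_pos: [0.5838, -0.0045, 0.1394]
tcp_rot: [0.541, -0.54, 0.455, -0.457]
force: [-1.2, 0.0, -1.4]
finger_gap: 0.251
```

carry_out(
  steps=[
    [0.25,0,0,0,0,-10.6,0],
    [0.25,0,0,0,0,-10.6,0],
    [0.25,0,0,0,0,-10.6,0],
    [0.25,0,0,0,0,-10.6,0],
    [0.25,0,0,0,0,-10.6,0],
  ],
)

```text
time: 14.85
tool_pos: [0.5823, -0.0029, 0.1383]
tcp_rot: [0.687, -0.687, 0.166, -0.167]
force: [-1.0, -0.0, 0.3]
finger_gap: 0.252
```

carry_out(
  steps=[
    [0.25,0,0,0,0,-8.2,0],
    [0.25,0,0,0,0,-8.2,0],
    [0.25,0,0,0,0,0,0],
  ],
)

```text
time: 15.22
tool_pos: [0.5823, -0.0029, 0.1383]
tcp_rot: [-0.704, 0.704, -0.069, 0.07]
force: [0.1, 0.4, 1.0]
finger_gap: 0.249
```

Run:
```python
from fit3 import *
import pickle
d=get_image("wrist"); pickle.dump(d,open("w12.pkl","wb")); cv2.imwrite("pics/w12.png",d["img"][:,:,::-1])
s=sense(); print(s["time"],np.round(s["tool_pos"],4),np.round(Rq(s["tcp_rot"]).as_matrix(),3).tolist(),np.round(s["force"],2),s["finger_gap"])
pB=np.array([0.6616,-0.0488,-0.1962]); print("tcp",rel(np.r_[s["tool_pos"][:2],0],pB)[0]); z=Rq(s["tcp_rot"]).apply([0,0,1]); print("yaw z",np.degrees(np.arctan2(z[1],z[0])),np.round(s["joint_positions"],2))
```

```text
15.275 [ 0.5823 -0.0029  0.1383] [[0.98, 0.001, 0.197], [-0.197, -0.0, 0.98], [0.001, -1.0, 0.0]] [-0.   -0.73  0.71] 0.25172615325409603
tcp [-86.72285136  29.52733424]
yaw z 78.61470056645959 [-0.05  0.33  2.01 -0.    0.79  0.15]
```

View pics/w12.png

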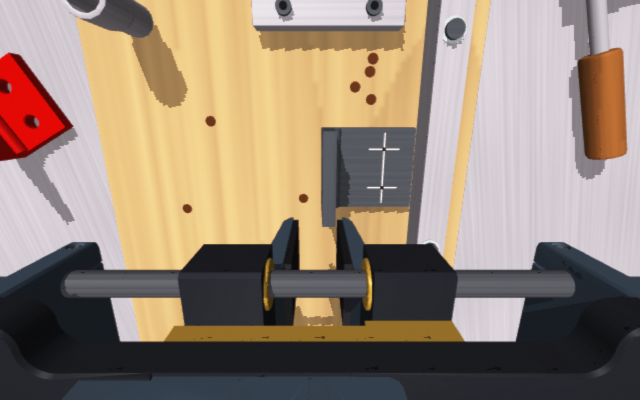

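carry_out(
  steps=[
    [0.25,34,0,-33,0,0,0],
    [0.25,0,40,0,0,0,0],
    [0.25,0,40,0,0,0,0],
    [0.25,0,0,0,3,0,0],
    [0.25,0,0,0,0,0,0],
  ],
)

```text
time: 15.9
tool_pos: [0.6091, -0.0424, 0.0579]
tcp_rot: [0.722, -0.685, 0.069, -0.072]
force: [0.4, -0.4, 0.1]
finger_gap: 0.258
```

Run:
```python
from fit3 import *
import pickle
d=get_image("wrist"); pickle.dump(d,open("w13.pkl","wb")); cv2.imwrite("pics/w13.png",d["img"][:,:,::-1])
s=sense(); print(s["time"],np.round(s["tool_pos"],4),np.round(Rq(s["tcp_rot"]).as_matrix(),3).tolist(),np.round(s["force"],2),s["finger_gap"])
pB=np.array([0.6616,-0.0488,-0.1962]); print("tcp",rel(np.r_[s["tool_pos"][:2],0],pB)[0])
M=Rq(s["tcp_rot"]); 
for P in((0,22,16),(0,22,-16)): print(s["tool_pos"]+M.apply(np.array(P)/1000))
```

```text
15.95 [ 0.6094 -0.0423  0.0584] [[0.98, 0.01, 0.197], [-0.197, 0.05, 0.979], [0.0, -0.999, 0.051]] [-0.14 -0.08  0.5 ] 0.2495593959199492
tcp [-52.42835764  -3.80648305]
[ 0.61281222 -0.02554122  0.03722506]
[ 0.60651647 -0.05687276  0.03558243]
```

View pics/w13.png

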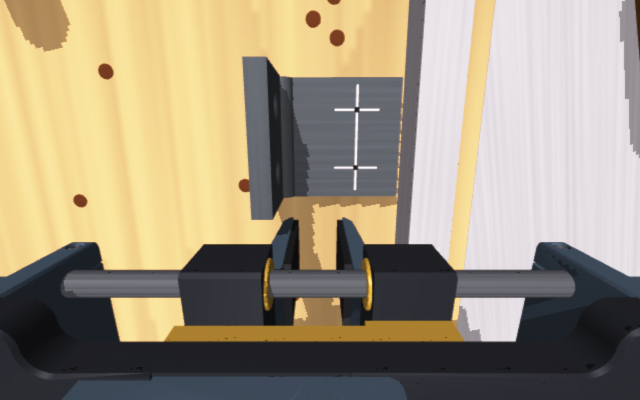

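carry_out(
  steps=[
    [0.25,0,14,0,0,0,0],
    [0.25,0,0.3,5,0,0,0],
    [0.25,0,0.2,4,0,0,0],
    [0.25,0,0.2,4,0,0,0],
    [0.25,0,0.2,4,0,0,0],
  ],
)

```text
time: 16.58
tool_pos: [0.6128, -0.0243, 0.0443]
tcp_rot: [0.722, -0.685, 0.067, -0.071]
force: [-0.1, -2.9, -1.6]
finger_gap: 0.251
```

carry_out(
  steps=[
    [0.25,0,0.2,4,0,0,0],
    [0.25,0,0.2,4,0,0,0],
  ],
)

```text
time: 16.82
tool_pos: [0.6144, -0.0164, 0.0443]
tcp_rot: [0.722, -0.685, 0.067, -0.071]
force: [-0.7, -3.0, -0.1]
finger_gap: 0.25
```

Run:
```python
from fit3 import *
import pickle
d=get_image("wrist"); cv2.imwrite("pics/w14.png",d["img"][:,:,::-1])
s=sense(); print(s["time"],np.round(s["tool_pos"],4),np.round(s["force"],2),s["finger_gap"])
pB=np.array([0.6616,-0.0488,-0.1962]); print("tcp",rel(np.r_[s["tool_pos"][:2],0],pB)[0])
M=Rq(s["tcp_rot"]); 
for P in((0,22,16),(0,22,-16)): print(s["tool_pos"]+M.apply(np.array(P)/1000))
```

```text
16.875 [ 0.6145 -0.0161  0.0443] [-0.18  0.18 -0.24] 0.25481034542213293
tcp [-52.61869411  22.8891761 ]
[0.61778237 0.0007125  0.02316821]
[ 0.61157276 -0.03063437  0.02149049]
```

View pics/w14.png

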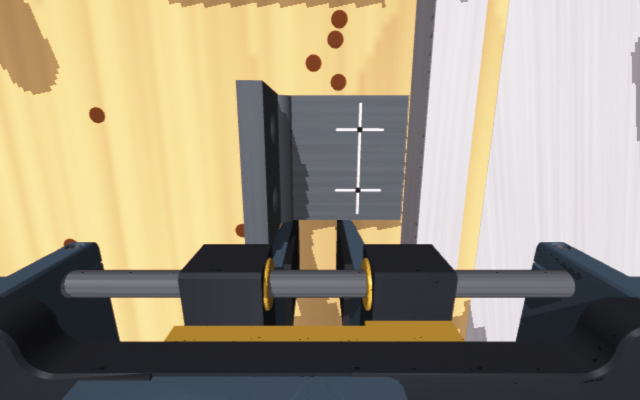

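carry_out(
  steps=[
    [0.25,0,0.2,4,0,0,0],
    [0.25,0,0.25,5,0,0,0],
    [0.25,0,0.25,5,0,0,0],
    [0.25,0,0.25,5,0,0,0],
    [0.25,0,0.25,5,0,0,0],
  ],
)

```text
time: 17.5
tool_pos: [0.6191, 0.0073, 0.0443]
tcp_rot: [0.722, -0.685, 0.067, -0.071]
force: [-0.3, -2.6, -0.5]
finger_gap: 0.25
```

carry_out(
  steps=[
    [0.25,0,0.25,5,0,0,0],
    [0.25,0,0.25,5,0,0,0],
    [0.25,0,0.25,5,0,0,0],
    [0.25,0,0.2,4,0,0,0],
  ],
)

```text
time: 18.0
tool_pos: [0.6227, 0.0259, 0.0443]
tcp_rot: [0.722, -0.685, 0.067, -0.071]
force: [-1.2, -2.4, -1.2]
finger_gap: 0.25
```

Run:
```python
from fit3 import *
import pickle
d=get_image("wrist"); pickle.dump(d,open("w15.pkl","wb"));cv2.imwrite("pics/w15.png",d["img"][:,:,::-1])
s=sense(); print(s["time"],np.round(s["tool_pos"],4),np.round(s["force"],2),s["finger_gap"])
pB=np.array([0.6616,-0.0488,-0.1962]); print("tcp",rel(np.r_[s["tool_pos"][:2],0],pB)[0])
M=Rq(s["tcp_rot"]); 
for P in((0,22,16),(0,22,-16)): print(s["tool_pos"]+M.apply(np.array(P)/1000))
```

```text
18.05 [0.6228 0.0262 0.0444] [-0.69 -0.56 -0.93] 0.24752524996284528
tcp [-52.67619689  65.99623244]
[0.62612904 0.04300503 0.02322824]
[0.61991916 0.01165831 0.0215487 ]
```

View pics/w15.png

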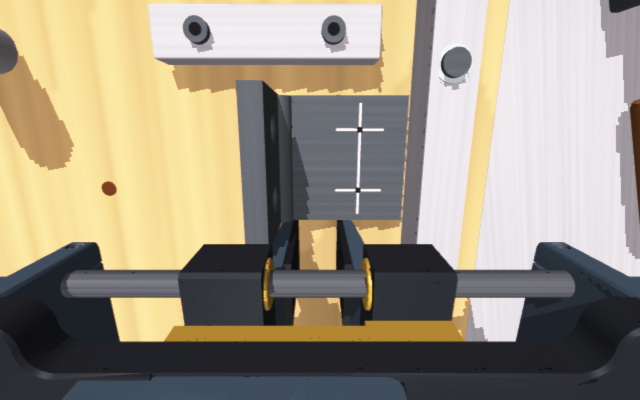

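carry_out(
  steps=[
    [0.25,0,0.2,4,0,0,0],
    [0.25,0,0.2,4,0,0,0],
    [0.25,0,0.15,3,0,0,0],
    [0.25,0,0.1,2,0,0,0],
    [0.25,0,0,1,0,0,0],
  ],
)

```text
time: 18.68
tool_pos: [0.6254, 0.0394, 0.0444]
tcp_rot: [0.722, -0.685, 0.067, -0.071]
force: [0.5, -2.3, -1.9]
finger_gap: 0.251
```

Run:
```python
from fit3 import *
import pickle
d=get_image("wrist"); pickle.dump(d,open("w16.pkl","wb"));crop(d,140,0,320,240,2.5,"pics/w16.png")
s=sense(); print(s["time"],np.round(s["tool_pos"],4),np.round(s["force"],2),s["finger_gap"])
pB=np.array([0.6616,-0.0488,-0.1962]); print("tcp",rel(np.r_[s["tool_pos"][:2],0],pB)[0])
```

```text
18.725 [0.6254 0.0395 0.0444] [-1.09 -2.64 -1.01] 0.24992614334169547
tcp [-52.68542756  79.51309827]
```

View pics/w16.png

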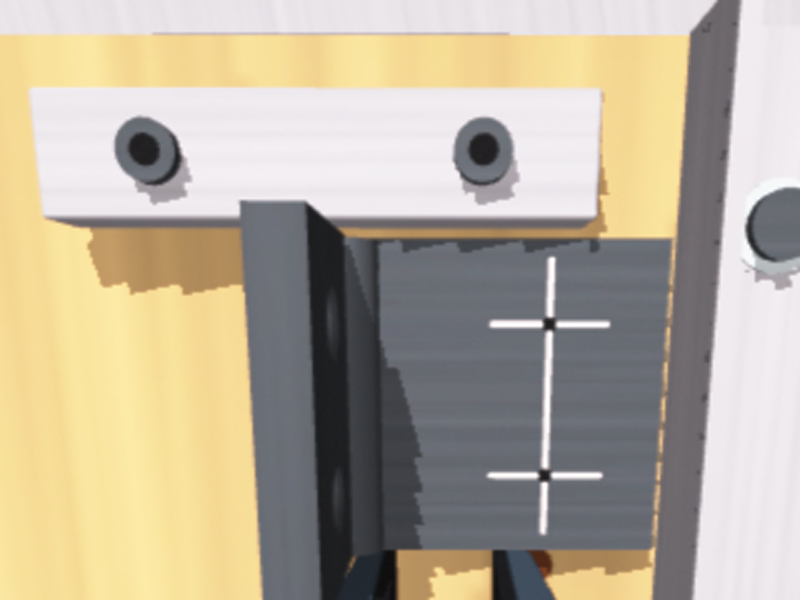

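carry_out(
  steps=[
    [0.25,0,0.05,1,0,0,0],
    [0.25,0,0.05,1,0,0,0],
    [0.25,0,0,0,0,0,0],
  ],
)

```text
time: 19.1
tool_pos: [0.6258, 0.0413, 0.0444]
tcp_rot: [0.722, -0.685, 0.067, -0.071]
force: [-0.2, -1.7, -0.7]
finger_gap: 0.247
```

carry_out(
  steps=[
    [0.25,0,0,0.5,0,0,0],
    [0.25,0,0,0,0,0,0],
  ],
)

```text
time: 19.35
tool_pos: [0.6259, 0.0418, 0.0445]
tcp_rot: [0.722, -0.685, 0.067, -0.071]
force: [0.1, -2.4, -1.6]
finger_gap: 0.254
```

carry_out(
  steps=[
    [0.25,0,0,0.5,0,0,0],
    [0.25,0,0,0,0,0,0],
  ],
)

```text
time: 19.6
tool_pos: [0.626, 0.0423, 0.0445]
tcp_rot: [0.722, -0.685, 0.067, -0.071]
force: [-0.9, -2.0, -1.5]
finger_gap: 0.252
```

Run:
```python
from fit3 import *
import pickle
d=get_image("wrist"); pickle.dump(d,open("w17.pkl","wb"));crop(d,140,0,320,240,2.5,"pics/w17.png")
f=[]
for i in range(3):
    s=sense(); f.append(s["force"])
print(s["time"],np.round(s["tool_pos"],4),np.round(f,2).tolist(),s["finger_gap"])
pB=np.array([0.6616,-0.0488,-0.1962]); print("tcp",rel(np.r_[s["tool_pos"][:2],0],pB)[0])
```

```text
19.65 [0.626  0.0423 0.0445] [[-1.23, -2.19, -0.41], [-1.23, -2.19, -0.41], [-1.23, -2.19, -0.41]] 0.2512125312826544
tcp [-52.66334278  82.38598256]
```

View pics/w17.png

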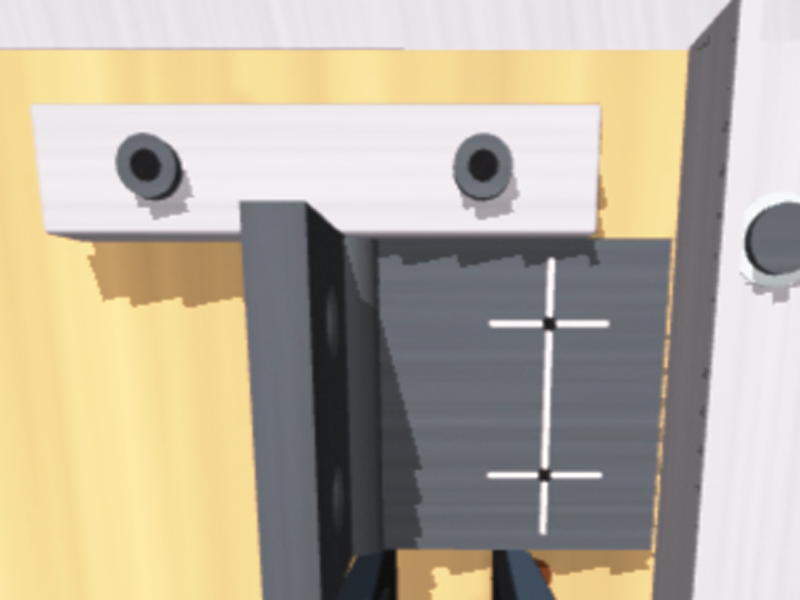

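carry_out(
  steps=[
    [0.25,0,0,0.5,0,0,0],
    [0.25,0,0,0,0,0,0],
  ],
)

```text
time: 19.9
tool_pos: [0.626, 0.0425, 0.0445]
tcp_rot: [0.722, -0.685, 0.067, -0.071]
force: [-0.9, -6.3, -1.4]
finger_gap: 0.247
```

carry_out(
  steps=[
    [0.25,0,0,0.4,0,0,0],
    [0.25,0,0,0,0,0,0],
  ],
)

```text
time: 20.15
tool_pos: [0.626, 0.0426, 0.0445]
tcp_rot: [0.722, -0.685, 0.067, -0.071]
force: [-1.0, -8.3, -1.5]
finger_gap: 0.249
```

Contact with the stop is felt: about 8 N while the tool advanced only 0.1 mm. I'll retreat, turn back and go behind the heel for the last 3 mm to the fence.

carry_out(
  steps=[
    [0.25,0,0,-12,0,0,0],
    [0.25,0,-45,0,-3,0,0],
    [0.25,0,-48,0,0,0,0],
    [0.25,-30,0,32,0,0,0],
    [0.25,-29,0,32,0,0,0],
  ],
)

```text
time: 20.78
tool_pos: [0.5778, 0.1037, 0.1378]
tcp_rot: [0.704, -0.703, 0.069, -0.07]
force: [0.4, -0.4, 0.0]
finger_gap: 0.251
```

carry_out(
  steps=[
    [0.25,0,0,0,0,10.6,0],
    [0.25,0,0,0,0,10.6,0],
    [0.25,0,0,0,0,10.6,0],
    [0.25,0,0,0,0,10.6,0],
    [0.25,0,0,0,0,10.6,0],
  ],
)

```text
time: 21.4
tool_pos: [0.5781, 0.103, 0.137]
tcp_rot: [0.598, -0.598, 0.378, -0.378]
force: [-0.3, -0.4, -1.2]
finger_gap: 0.247
```

carry_out(
  steps=[
    [0.25,0,0,0,0,10.6,0],
    [0.25,0,0,0,0,10.6,0],
    [0.25,0,0,0,0,10.6,0],
    [0.25,0,0,0,0,5,0],
    [0.25,0,0,0,0,0,0],
  ],
)

```text
time: 22.02
tool_pos: [0.578, 0.1031, 0.137]
tcp_rot: [0.45, -0.45, 0.546, -0.546]
force: [-0.2, 0.3, 0.4]
finger_gap: 0.247
```

Run:
```python
from fit3 import *
import pickle
d=get_image("wrist"); pickle.dump(d,open("w18.pkl","wb")); crop(d,160,0,320,240,2.5,"pics/w18.png")
s=sense(); print(s["time"],np.round(s["tool_pos"],4),np.round(Rq(s["tcp_rot"]).as_matrix(),3).tolist(),np.round(s["force"],2),s["finger_gap"])
pB=np.array([0.6616,-0.0488,-0.1962]); print("tcp",rel(np.r_[s["tool_pos"][:2],0],pB)[0]); z=Rq(s["tcp_rot"]).apply([0,0,1]); print("yaw z",np.degrees(np.arctan2(z[1],z[0])),np.round(s["joint_positions"],2))
```

```text
22.075 [0.5781 0.1031 0.137 ] [[-0.189, 0.0, 0.982], [-0.982, 0.0, -0.189], [-0.0, -1.0, 0.0]] [-1.05 -0.02  0.39] 0.250413172276697
tcp [-111.5581696   132.71365463]
yaw z -10.902690162857535 [0.14 0.34 2.01 0.   0.79 1.9 ]
```

View pics/w18.png

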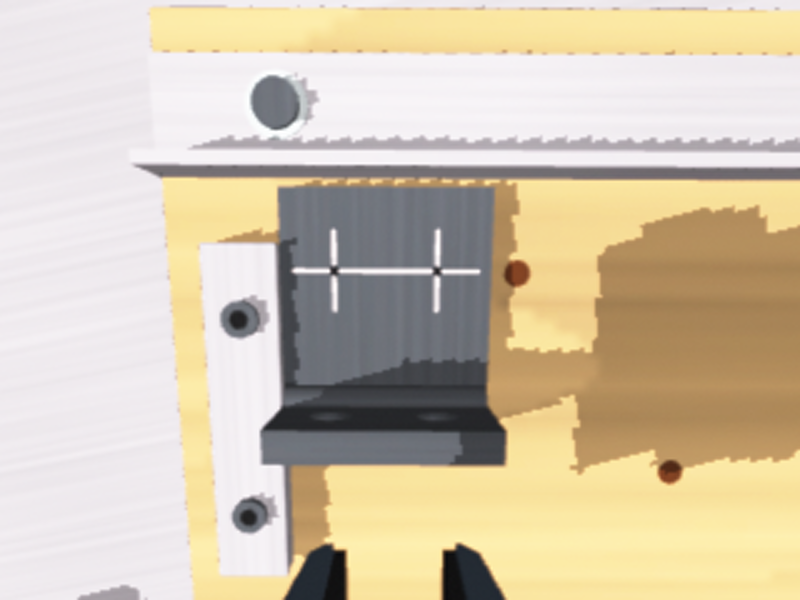

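carry_out(
  steps=[
    [0.25,-2,0,0,0,0.3,0],
    [0.25,0,45,0,0,0,0],
    [0.25,0,35,0,0,0,0],
    [0.25,0,13,0,3,0,0],
    [0.25,0,0,0,0,0,0],
  ],
)

```text
time: 22.7
tool_pos: [0.5775, 0.1053, 0.0431]
tcp_rot: [-0.46, 0.437, -0.532, 0.56]
force: [-0.5, 0.3, -1.0]
finger_gap: 0.249
```

carry_out(
  steps=[
    [0.25,0,0.2,4,0,0,0],
    [0.25,0,0.2,3,0,0,0],
    [0.25,0,0.1,2,0,0,0],
    [0.25,0,0,1,0,0,0],
  ],
)

```text
time: 23.2
tool_pos: [0.5879, 0.1033, 0.044]
tcp_rot: [-0.46, 0.437, -0.533, 0.561]
force: [-6.0, 2.1, 3.7]
finger_gap: 0.249
```

Run:
```python
from fit3 import *
import pickle
d=get_image("wrist"); pickle.dump(d,open("w19.pkl","wb")); crop(d,160,0,320,240,2.5,"pics/w19.png")
s=sense(); print(s["time"],np.round(s["tool_pos"],4),np.round(s["force"],2),s["finger_gap"])
pB=np.array([0.6616,-0.0488,-0.1962]); print("tcp",rel(np.r_[s["tool_pos"][:2],0],pB)[0]); z=Rq(s["tcp_rot"]).apply([0,0,1]); print("yaw z",np.degrees(np.arctan2(z[1],z[0])))
M=Rq(s["tcp_rot"]); 
for P in((0,22,16),(0,22,-16)): print(s["tool_pos"]+M.apply(np.array(P)/1000))
```

```text
23.25 [0.5878 0.1033 0.0439] [-3.18  0.34  2.84] 0.24893946851826085
tcp [-101.99155875  134.78920688]
yaw z -11.313037277587295
[0.60461529 0.0999253  0.02274451]
[0.57327833 0.10619446 0.02110357]
```

View pics/w19.png

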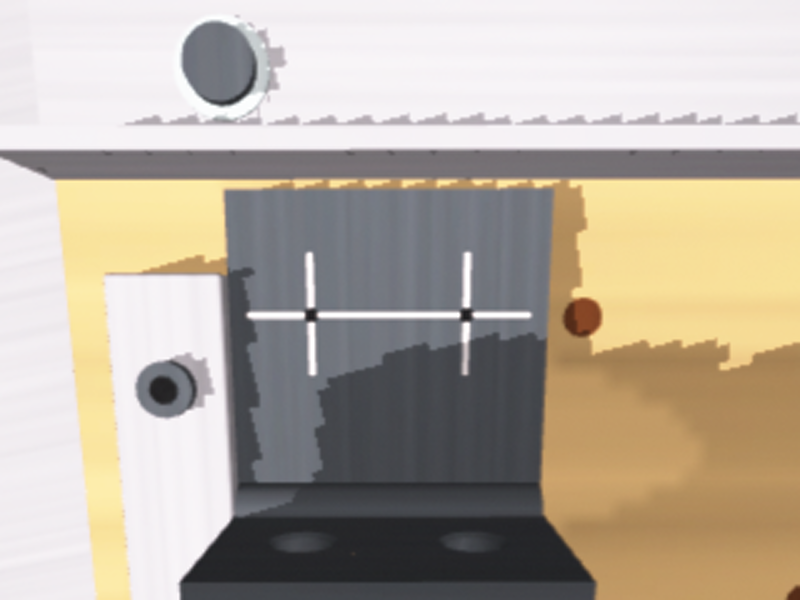

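carry_out(
  steps=[
    [0.25,0,0.05,1,0,0,0],
    [0.25,0,0,0.5,0,0,0],
    [0.25,0,0,0,0,0,0],
  ],
)

```text
time: 23.62
tool_pos: [0.589, 0.103, 0.0438]
tcp_rot: [-0.46, 0.437, -0.533, 0.561]
force: [-5.3, 1.3, 3.1]
finger_gap: 0.251
```

carry_out(
  steps=[
    [0.25,0,0,0.5,0,0,0],
    [0.25,0,0,0,0,0,0],
  ],
)

```text
time: 23.88
tool_pos: [0.5895, 0.1029, 0.0438]
tcp_rot: [-0.459, 0.437, -0.533, 0.561]
force: [-4.2, 1.5, 3.2]
finger_gap: 0.248
```

carry_out(
  steps=[
    [0.25,0,0,0.5,0,0,0],
    [0.25,0,0,0,0,0,0],
  ],
)

```text
time: 24.12
tool_pos: [0.59, 0.1028, 0.0438]
tcp_rot: [-0.46, 0.437, -0.533, 0.561]
force: [-5.7, 1.2, 2.9]
finger_gap: 0.248
```

Run:
```python
from fit3 import *
import pickle
d=get_image("wrist"); pickle.dump(d,open("w20.pkl","wb")); crop(d,220,30,180,135,4.4,"pics/w20.png")
s=sense(); print(s["time"],np.round(s["tool_pos"],4),np.round(s["force"],2))
```

```text
24.175 [0.5899 0.1028 0.0438] [-4.62  0.96  3.19]
```

View pics/w20.png

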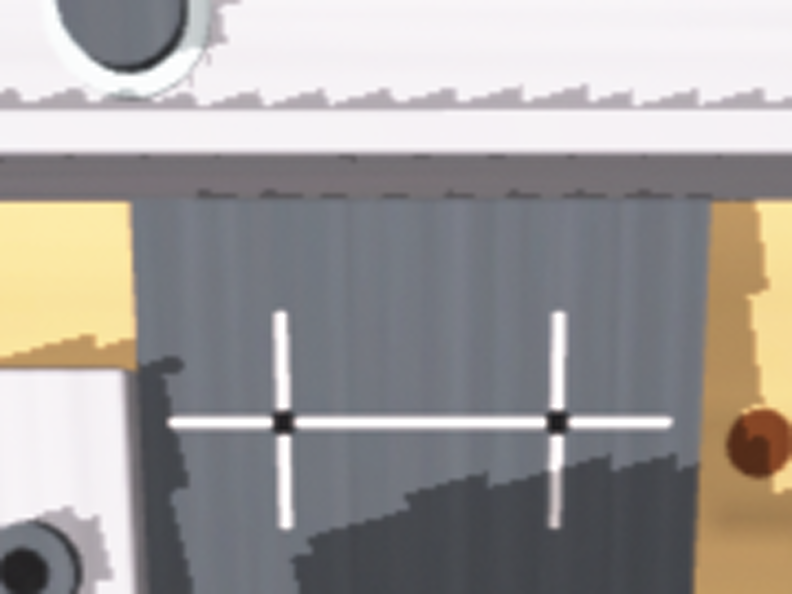

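carry_out(
  steps=[
    [0.25,0,0,0.5,0,0,0],
    [0.25,0,0,0,0,0,0],
  ],
)

```text
time: 24.42
tool_pos: [0.5906, 0.1027, 0.0438]
tcp_rot: [-0.46, 0.437, -0.533, 0.561]
force: [-4.5, -0.9, 2.3]
finger_gap: 0.25
```

carry_out(
  steps=[
    [0.25,0,0,0.3,0,0,0],
    [0.25,0,0,0,0,0,0],
  ],
)

```text
time: 24.68
tool_pos: [0.5912, 0.1026, 0.0439]
tcp_rot: [-0.46, 0.437, -0.532, 0.561]
force: [-3.3, 0.5, -0.3]
finger_gap: 0.253
```

Run:
```python
from fit3 import *
import pickle
d=get_image("wrist"); pickle.dump(d,open("w21.pkl","wb")); crop(d,160,0,320,240,2.5,"pics/w21.png")
e=get_image("scene"); crop(e,230,180,160,120,5,"pics/s21.png")
s=sense(); print(s["time"],np.round(s["tool_pos"],4),np.round(s["force"],2))
```

```text
24.775 [0.5912 0.1026 0.0439] [-3.63 -0.42 -0.9 ]
```

View pics/w21.png

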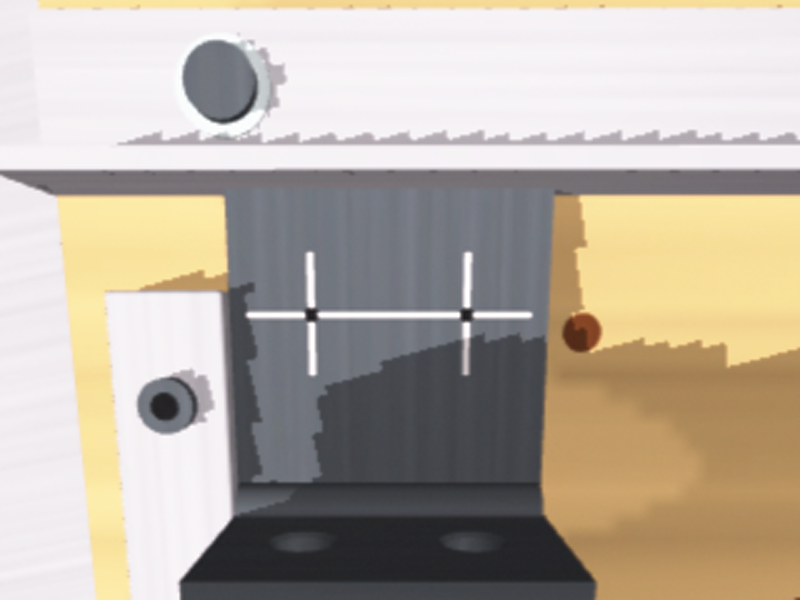

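View pics/s21.png

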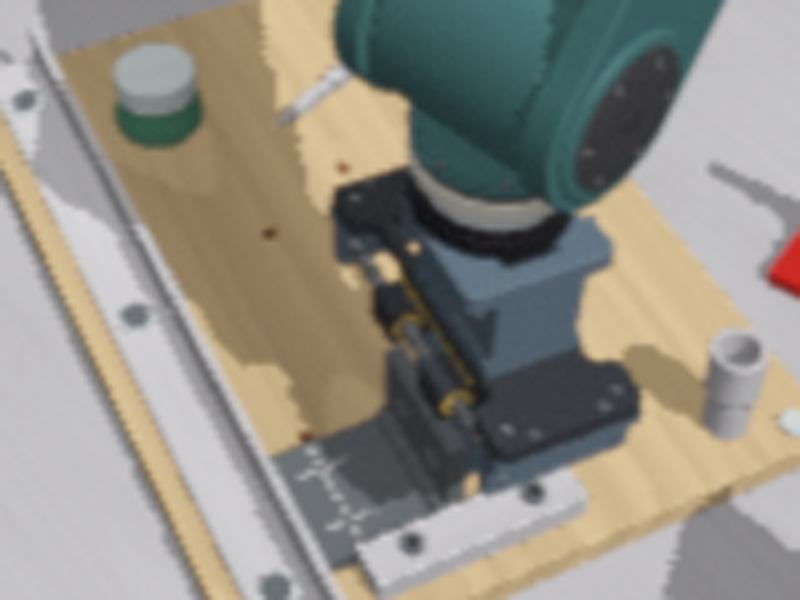

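The toe's top edge now overlaps the fence foot by about 3 px, so there is half a millimetre or less left. The force shows no stop yet, so I'll go on in tiny steps.

carry_out(
  steps=[
    [0.25,0,0,0.3,0,0,0],
    [0.25,0,0,0,0,0,0],
  ],
)

```text
time: 25.02
tool_pos: [0.5913, 0.1026, 0.0439]
tcp_rot: [-0.46, 0.437, -0.532, 0.561]
force: [-6.1, 0.8, 0.4]
finger_gap: 0.25
```

carry_out(
  steps=[
    [0.25,0,0,0.3,0,0,0],
    [0.25,0,0,0,0,0,0],
  ],
)

```text
time: 25.28
tool_pos: [0.5914, 0.1026, 0.0438]
tcp_rot: [-0.459, 0.437, -0.533, 0.561]
force: [-8.1, 1.7, 2.0]
finger_gap: 0.252
```

carry_out(
  steps=[
    [0.25,0,0,0.4,0,0,0],
    [0.25,0,0,0,0,0,0],
  ],
)

```text
time: 25.52
tool_pos: [0.5914, 0.1025, 0.0438]
tcp_rot: [-0.459, 0.437, -0.533, 0.561]
force: [-9.7, 2.8, 3.8]
finger_gap: 0.25
```

Run:
```python
from fit3 import *
import pickle
d=get_image("wrist"); pickle.dump(d,open("w22.pkl","wb")); crop(d,220,30,180,135,4.4,"pics/w22.png")
s=sense(); print(s["time"],np.round(s["tool_pos"],4),np.round(s["force"],2))
```

```text
25.575 [0.5914 0.1026 0.0438] [-9.83  2.28  4.39]
```

View pics/w22.png

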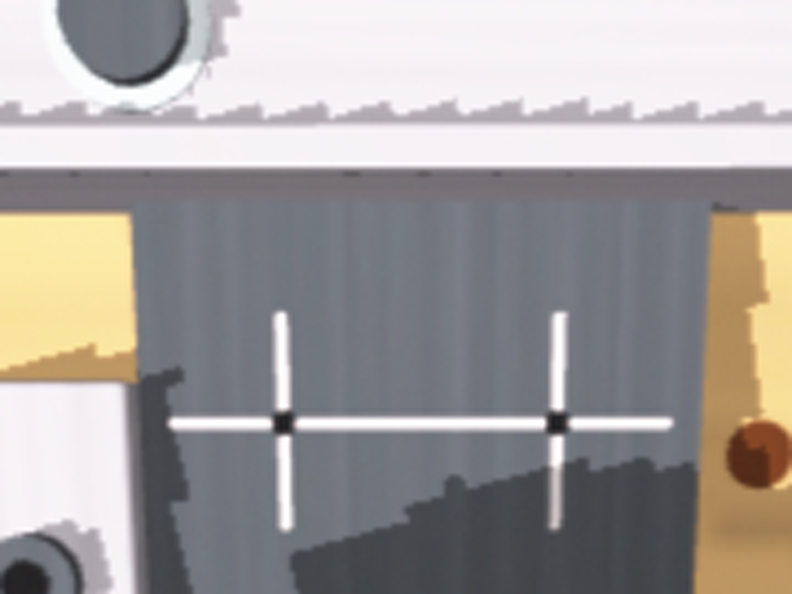

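Fence contact is felt: 9.8 N with no further motion. I'll back off, lift and check the seat from above.

carry_out(
  steps=[
    [0.25,0,0,-3,0,0,0],
    [0.25,0,0,-12,0,0,0],
    [0.25,0,-40,0,-3,0,0],
    [0.25,0,-45,0,0,0,0],
    [0.25,0,0,0,0,0,0],
  ],
)

```text
time: 26.2
tool_pos: [0.5774, 0.1062, 0.1315]
tcp_rot: [-0.45, 0.447, -0.546, 0.548]
force: [0.2, 0.2, -0.2]
finger_gap: 0.251
```

Run:
```python
from fit3 import *
import pickle
d=get_image("wrist"); pickle.dump(d,open("w23.pkl","wb")); crop(d,200,20,200,150,4,"pics/w23.png"); crop(d,240,70,100,75,8,"pics/w23b.png")
s=sense(); print(s["time"],np.round(s["tool_pos"],4),np.round(s["force"],2))
```

```text
26.25 [0.5762 0.106  0.1296] [-0.18 -0.36 -0.18]
```

View pics/w23.png

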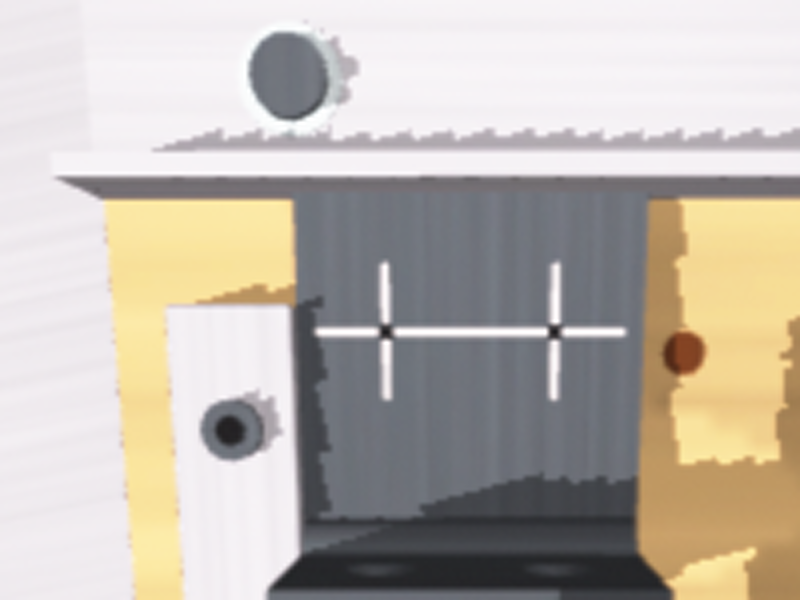

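View pics/w23b.png

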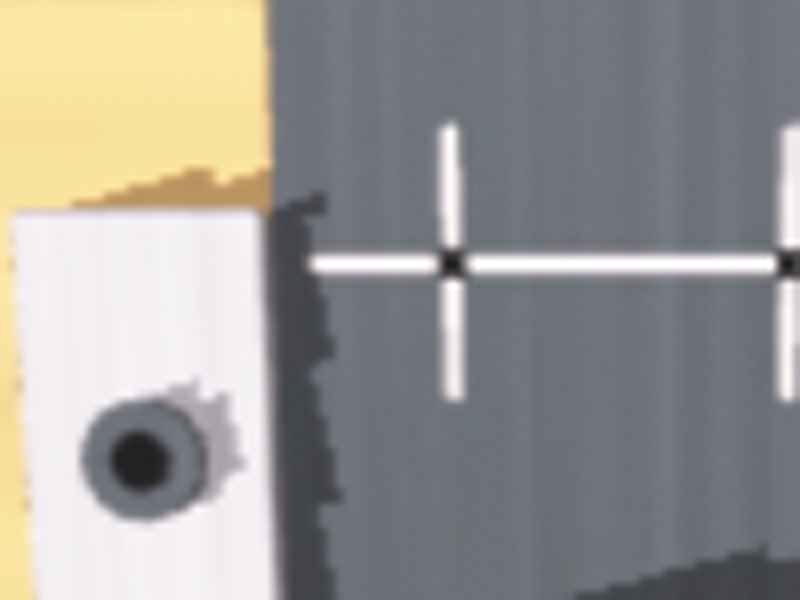

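Run:
```python
from fit3 import *
import pickle
d=pickle.load(open("w23.pkl","rb"))
A=lambda x,y:np.array([x/4+200-0.375,y/4+20-0.375]); 
A8=lambda x,y:np.array([x/8+240-0.4375,y/8+70-0.4375])
# subpixel: print intensity profiles
g=cv2.cvtColor(d["img"],cv2.COLOR_RGB2GRAY).astype(int)
for r in (80,85,100,110,120,135,145): print("row",r,g[r,266:290].tolist())
for r in (80,100,120,140): print("rowR",r,g[r,352:368].tolist())
for c in (250,285,300,330,350,380,395): print("col",c,g[58:74,c].tolist())
```

```text
row 80 [228, 228, 228, 228, 229, 228, 220, 176, 124, 117, 115, 114, 113, 114, 116, 120, 121, 120, 117, 116, 115, 118, 120, 119]
row 85 [225, 225, 225, 225, 225, 225, 220, 193, 128, 118, 115, 114, 113, 115, 115, 119, 121, 119, 117, 115, 114, 116, 119, 119]
row 100 [238, 240, 241, 242, 243, 238, 187, 110, 79, 71, 72, 72, 82, 111, 114, 116, 119, 119, 116, 115, 114, 115, 118, 119]
row 110 [238, 239, 241, 242, 242, 240, 218, 140, 94, 74, 71, 70, 69, 72, 83, 112, 117, 118, 116, 115, 115, 113, 116, 116]
row 120 [176, 170, 197, 239, 242, 243, 235, 174, 108, 73, 70, 71, 70, 81, 109, 113, 116, 116, 115, 114, 113, 113, 114, 115]
row 135 [240, 238, 239, 241, 242, 242, 239, 219, 137, 88, 71, 70, 70, 80, 106, 112, 113, 114, 115, 113, 112, 112, 112, 113]
row 145 [241, 239, 239, 241, 242, 242, 242, 234, 174, 108, 72, 68, 69, 68, 68, 70, 85, 111, 113, 113, 112, 110, 111, 112]
rowR 80 [114, 114, 114, 116, 118, 118, 115, 114, 116, 124, 144, 145, 146, 146, 146, 146]
rowR 100 [111, 111, 113, 116, 116, 116, 112, 114, 121, 138, 146, 145, 146, 146, 146, 146]
rowR 120 [110, 113, 114, 117, 114, 112, 112, 116, 131, 142, 140, 138, 132, 131, 131, 153]
rowR 140 [103, 100, 79, 76, 74, 72, 76, 110, 153, 158, 158, 158, 158, 158, 158, 157]
col 250 [242, 244, 244, 245, 244, 240, 145, 114, 113, 115, 112, 136, 226, 231, 230, 230]
col 285 [241, 244, 244, 244, 244, 240, 144, 113, 113, 115, 116, 117, 117, 116, 117, 116]
col 300 [241, 244, 244, 244, 243, 240, 144, 113, 113, 114, 116, 115, 116, 116, 116, 117]
col 330 [241, 243, 243, 243, 242, 223, 133, 112, 112, 115, 119, 118, 119, 120, 118, 119]
col 350 [241, 243, 243, 243, 242, 223, 122, 110, 112, 113, 117, 117, 117, 118, 117, 117]
col 380 [240, 243, 243, 243, 241, 221, 117, 109, 111, 111, 116, 156, 222, 227, 226, 226]
col 395 [240, 242, 242, 242, 241, 220, 132, 109, 110, 109, 115, 157, 223, 227, 227, 226]
```

Run:
```python
from fit3 import *
import pickle
d=pickle.load(open("w23.pkl","rb")); a=-0.1962
C=np.array([[np.cos(a),-np.sin(a)],[np.sin(a),np.cos(a)]]); pB=np.array([0.6616,-0.0488])
f=lambda px,z:np.round(C.T@(onz(d,px,0.018+z/1000.)[:2]-pB)*1000,2)
print("leg L",[f(p,10).tolist() for p in((273.1,80),(273.35,85))])
print("stop",[f(p,16).tolist() for p in((272.4,100),(272.77,110),(273.2,120),(273.75,135),(274.25,145))])
print("leg R",[f(p,10).tolist() for p in((361.4,80),(360.6,100),(359.8,120))])
print("fence30",[f(p,30).tolist() for p in((250,63.7),(300,63.7),(350,63.4),(395,63.5))])
print("fence0",[f(p,0).tolist() for p in((250,69.4),(380,69.0),(395,69.0))])
print("toe z10",[f(p,10).tolist() for p in((285,67.5),(300,67.5),(350,67.5))])
```

```text
leg L [[-8.77, 170.15], [-12.46, 170.11]]
stop [[-23.99, 170.46], [-31.49, 170.48], [-39.12, 170.46], [-50.81, 170.49], [-58.79, 170.41]]
leg R [[-8.84, 100.66], [-23.8, 100.71], [-39.28, 100.77]]
fence30 [[0.08, 183.41], [0.03, 147.67], [0.19, 111.95], [0.08, 79.83]]
fence0 [[0.32, 189.97], [0.5, 84.56], [0.48, 72.41]]
toe z10 [[0.32, 160.51], [0.31, 148.82], [0.26, 109.89]]
```

carry_out(
  steps=[
    [0.25,-36,0,0,0,0,0],
    [0.25,0,0,0,0,0,0],
    [0.25,0,0,0,0,0,0],
  ],
)

```text
time: 26.62
tool_pos: [0.5818, 0.1408, 0.1271]
tcp_rot: [0.448, -0.449, 0.547, -0.546]
force: [0.0, -0.4, 0.1]
finger_gap: 0.246
```

Run:
```python
from fit3 import *
import pickle
d=get_image("wrist"); pickle.dump(d,open("w24.pkl","wb")); crop(d,270,40,140,105,5.7,"pics/w24.png")
s=sense(); print(s["time"],np.round(s["tool_pos"],4))
g=cv2.cvtColor(d["img"],cv2.COLOR_RGB2GRAY).astype(int)
for r in (80,85,90,100,110,120,135,145): print("row",r,g[r,306:330].tolist())
```

```text
26.675 [0.582  0.1406 0.1273]
row 80 [222, 222, 222, 222, 222, 222, 222, 222, 222, 221, 210, 148, 116, 113, 113, 111, 111, 112, 115, 116, 118, 117, 114, 114]
row 85 [219, 220, 223, 223, 224, 224, 223, 223, 222, 218, 206, 146, 117, 114, 112, 111, 111, 112, 115, 116, 118, 115, 114, 112]
row 90 [150, 150, 151, 151, 150, 150, 151, 151, 151, 151, 140, 105, 108, 103, 79, 75, 74, 82, 109, 117, 117, 116, 114, 112]
row 100 [241, 240, 237, 236, 237, 239, 240, 241, 242, 237, 181, 87, 71, 71, 70, 73, 90, 117, 122, 125, 124, 123, 121, 120]
row 110 [241, 240, 238, 236, 237, 239, 240, 241, 241, 233, 182, 86, 69, 70, 69, 69, 74, 74, 86, 112, 114, 112, 112, 110]
row 120 [117, 126, 146, 162, 164, 169, 196, 238, 240, 233, 182, 88, 70, 69, 69, 68, 80, 107, 112, 114, 114, 111, 110, 109]
row 135 [242, 241, 239, 236, 236, 238, 240, 240, 241, 233, 183, 87, 68, 69, 67, 67, 78, 106, 111, 112, 112, 109, 108, 108]
row 145 [243, 242, 240, 237, 236, 238, 240, 241, 240, 232, 185, 87, 67, 69, 75, 97, 101, 104, 107, 106, 106, 106, 106, 107]
```

View pics/w24.png

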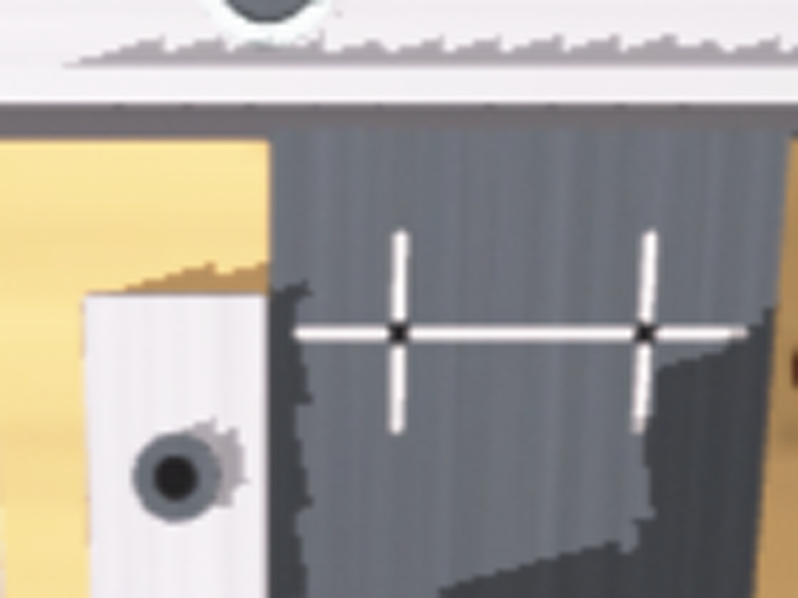

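Looking straight down the stop's face, the leg edge (column 316.7) and the stop edge (column 316.3) coincide with no board showing between. I'll raise clear and take a final overall check.

carry_out(
  steps=[
    [0.25,0,-50,0,0,0,0],
    [0.25,0,-50,-30,0,0,0],
    [0.25,0,-40,-30,0,0,0],
    [0.25,0,0,0,0,0,0],
    [0.25,0,0,0,0,0,0],
  ],
)

```text
time: 27.3
tool_pos: [0.5237, 0.1524, 0.2675]
tcp_rot: [0.448, -0.448, 0.547, -0.547]
force: [0.1, 0.1, -0.2]
finger_gap: 0.253
```

Run:
```python
from fit3 import *
import pickle
e=get_image("scene"); crop(e,210,160,200,150,4,"pics/s25.png")
d=get_image("wrist"); cv2.imwrite("pics/w25.png",d["img"][:,:,::-1])
s=sense(); print(s["time"],np.round(s["tool_pos"],4),np.round(s["force"],2))
```

```text
27.4 [0.5237 0.1524 0.2668] [-0.23  0.21  0.07]
```

View pics/s25.png

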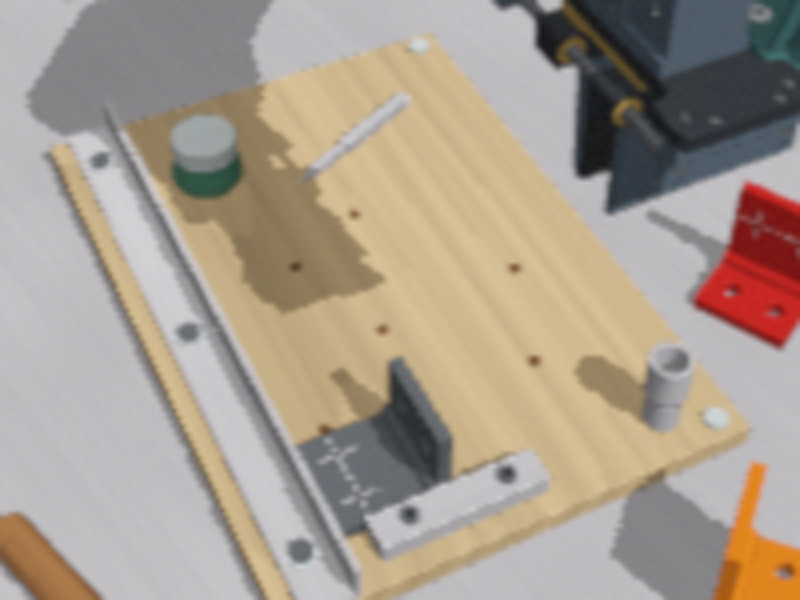

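View pics/w25.png

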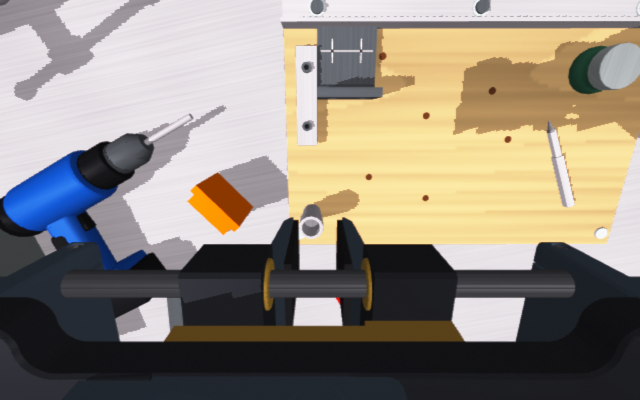

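The bracket sits in the corner with the blank leg flat and the drilled leg upright. The tin, punch, socket and the coloured brackets are at the same pixels as in the first scene picture, and the arm is clear. I'm handing the job in.

Run:
```python
from station import close_job, sense
print(close_job(), sense()["time"])
```

```text
the job is handed in; nothing more can be done
the job is handed in; nothing more can be done
```

The bracket is home in the corner, with its blank leg flat on the board and the drilled leg standing at the heel. I handed the job in at about 27 s of the 70 s allowed.

**What I did:** I pushed only, with nothing gripped:
- I pushed the upright leg near its top until it fell over its heel towards the fence. The heel did not shift.
- From behind the heel I squared the bracket to the board, 7.2° down to about 0.1°.
- I pushed its right end along until it met the side stop, felt at about 8 N.
- I pushed it the last 3 mm into the fence, felt at about 10 N with no further movement.

**Last checks:**
- **Fence:** the measured gap was 0 within reading error, and the toe edge was level along the fence.
- **Stop:** the gap was 0.2 to 0.3 mm, which is within the measuring error. Looking straight down the stop's face, no board showed between the two. I did not push it against the stop again after the final push to the fence.
- **Other things:** the tin, punch, socket and the orange and red brackets showed at the same places as at the start in the scene picture. I did not check the square, drill and finished brackets separately, but the arm never worked near them.
- **Arm:** it was clear, with no force on the tool.

**Disagreements:** while stopping quickly in free air the force reading jumped briefly to about 7 N, with nothing touched. Bracket positions from the camera and from the finger contact differed by up to about 2 mm, so I relied on felt contact for the final seating.

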